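# Stack the tea tins and hang the scoop inside the low cupboard

### The arm

A 7-joint arm with a two-finger parallel gripper is mounted at the origin on a cart in front of the work surface, level with it; the furniture and walls round the work are solid. World frame = base frame: x ahead of the robot, y to its left, z up, the work surface at z = 0. Lengths are in m, angles in rad, forces in N, time in s.
With the tool pointing down it reaches from about 0.4 to 0.85 m from the base axis. Payload 4.4 kg.
Tool frame: the origin (TCP) lies on the centre line of the jaws, within the pads' length; the fingertips stand 22 mm ahead of it and the grasp point (between the pads) lies 3 mm ahead of it; z points along the fingers, y is the line along which they close (so a half turn about z gives the same grasp; the last joint's range is limited). The gripper opens to 94 mm and grips with 3 to 60 N. Pads are 16 mm wide; open, the fingers measure 119 mm over their backs; the gripper's body (75 mm by 177 mm) begins 78 mm behind the grasp point.
Start: joints at [1.097, 0.628, 0.038, 1.517, -0.027, 0.996, -0.02], TCP at [0.258, -0.597, 0.227] pointing down, gripper open.
Joint ranges: [-3.06, 3.06], [-0.37, 2.12], [-1.25, 1.32], [0.18, 2.47], [-1.1, 4.24], [0.23, 1.98], [-2.94, 2.94]. Speed limits (rad/s): [2.57, 2.57, 3.14, 3.14, 3.14, 3.14, 3.14].

### API

Orientations are given as a rotation vector (axis times angle).
In Python, from station import bot gives the robot as it stands.
- The arm moves only by the tool send_rows, never from a script. Its argument "targets" is a list of rows, each a list of 3 entries, a list of its own where there are three numbers: the turn, a rotation vector about the tool's x, y, z in degrees, then the shift along the tool's x, y, z in mm, then the opening, from -1 (shut) to 1 (fully open). In form: [[[rx, ry, rz], [tx, ty, tz], claw], ...]. A call has exactly 10 rows; each row is the pose to reach, as a shift and turn from the pose commanded when the call began, along the tool's axes at that moment; what a row does not reach only later rows make up. A row lasts 1/10 s, in which the tool goes at most 50 mm and 8.59 degrees, less where a joint would pass 70% of its speed; a pose out of reach is approached as far as the arm can. A call with a gripper value outside its range is refused whole. The fingers move at their own pace and stop on an object; "force" is the grip in N (left out, the last holds). Time passes only in rows, so rows that repeat a pose let the fingers close, or fill a call up. It gives the time, the measured TCP pose, the force, the opening and the grip force at its end, in the units of the state.
- bot.sense(): the state, without advancing time (a new reading comes with each control period).
- bot.read_camera(name): name is "side" or "top" or "wrist"; returns a dict with "img" (400x640x3 uint8, blue, green, red), "fovy" (degrees; the focal length in pixels is half the picture's height over the tangent of half this angle, whatever the lens; pixels are square), "cx", "cy" (the principal point, pixels), "extrinsics" (4x4, takes a point from camera to world coordinates). Camera axes: x right, y down, z forward; pixel columns grow to the right and rows downward; lengths in m; the calibration is good to about 2 mm. A picture is of the moment at which its call begins. There is no depth.
- bot.hand_in(): hands the job in; it is judged then, once.
The state is a dict: "time": time; "joint_pos": joint angles; "joint_vel": joint speeds; "joint_efforts": joint torques, N m; "position": TCP position; "eef_rot": TCP orientation; "ft_force": force on the tool from outside, world axes, zero at the start; "ft_torque": the same for the moment, N m; "width": finger opening in m; "finger_force": force on a finger pad.
Only numpy, scipy, OpenCV 4.12 (cv2) and the standard library are available. Lean on these libraries where they do the work, as an engineer would, in place of code of your own. Each camera call takes 0.05 s, during which the arm holds its last target. There are 200 camera calls.

### The job

Put the tea things away: set the medium tin squarely on the large tin, then the small tin squarely on the medium one, centred and with the sides parallel. After that hang the long-handled scoop by its eye on the hook at the back of the low open cupboard, so that it hangs free and straight down, and let go. Leave the garlic and the spice jar that stand among these things where they are.

Things in the scene. Friction and masses are not known exactly. Their poses are not given: they have to be found in the camera images.
- large_tin_c (a point): centre (30 mm above its underside) of the largest closed steel tin, 96 x 68 x 60 mm high, 0.6 kg, flat lid; loose, stands upright on the worktop and is the foot of the column. x along its 96 mm side, y along its 68 mm side, z up
- medium_tin_c (a point): centre (24 mm above its underside) of the middle-sized closed steel tin, 88 x 60 x 48 mm high, about 0.25 kg, flat lid, stands upright on the worktop. x along its 88 mm side, y along its 60 mm side (the side to grip across), z up
- small_tin_c (a point): centre (20 mm above its underside) of the smallest closed steel tin, 76 x 50 x 40 mm high, about 0.18 kg, flat lid, stands upright on the worktop. x along its 76 mm side, y along its 50 mm side (the side to grip across), z up
- scoop_grip (a point): grip point on the handle of a steel scoop (203 mm long, about 0.12 kg) that lies flat: a bar 16 mm wide (y), 12 mm thick (z; this point is mid-thickness), an eye at its +x end, a small cup at its -x end (44 mm across, 22 mm high, from 20 to 64 mm behind this point). x points along the handle to the eye, z out of its upper face. Mass centre about 32 mm from here toward the eye
- scoop_eye (a point): centre of the scoop's eye, a flat ring of 8 mm wire, 38 mm clear inside, 54 mm outside; 112 mm from the grip point along +x and 2 mm lower (-z). Same axes as the grip point; the hole runs along z
- cupboard: low white doorless cupboard, fixed; 162 mm deep (x), 244 wide (y), 307 high; origin at the centre of its underside, x into it (front to back). Panels 12 mm: floor top at z 12, roof underside at 295, inner sides at y +-110, open front at x -81, back panel face at x +69. Two fixed spice jars, 105 high, in its back corners. To reach in under the roof the gripper must lean about 45 degrees, fingers forward and down
- hook_seat (a point): bend of the steel hook (8 mm round rod), on its centre line, where the eye hangs: cupboard x = +47 mm, y = 0, 225 mm above the worktop, 70 mm under the roof. From here the rod runs level 22 mm back to the panel, and forward and up to the hook tip. Same axes as the cupboard
- hook_tip (a point): tip of the hook on its centre line (its round end reaches 4 mm further): at cupboard x = +27 mm, y = 0, 245 mm above the worktop, 50 mm under the roof, 108 mm behind the open front; the prong rises from the seat toward the front at 45 degrees. Same axes as the cupboard
- garlic: loose garlic bulb, 57 mm across and 58 mm high, origin at its underside; leave it where it is
- front_jar: loose spice jar, 41 mm in diameter and 105 mm high, outside the cupboard, origin at its underside; leave it where it is

How it is judged:
By the outcome, as a careful person would: the job done as asked, in the order asked, and still so for the second after the job is handed in, with the robot touching nothing.
It also fails if it takes over 72 s, if anything falls off the work surface, if the arm or the gripper's body presses on something with over 40 N, if the wrist force passes 120 N, or if a joint passes its speed limit or range.

## Working session

There is one attempt and no reset: what is moved stays moved. The work goes in short steps, Python scripts to look and compute and a tool call to move; the robot and the scene stay as the last step left them, time stands still between calls to the robot, and variables do not carry over. Pictures are saved under pics/ and viewed, at most 10 in all, crops included, and the job is handed in when it is done.

Besides the shell and the picture viewer there is one more tool, called after ">>>" by a JSON object that holds its "api" and its "payload". send_rows: Moves the arm, as the interface text tells. Its arguments: {"type":"object","properties":{"targets":{"type":"array","items":{"type":"array"}},"force":{"type":"number"}},"required":["targets"]}

```bash
mkdir -p pics; ls; cat > h.py <<'E'
import numpy as np,cv2
from scipy.spatial.transform import Rotation as R
from station import bot
def cam(n):
    c=bot.read_camera(n); c['f']=200/np.tan(np.radians(c['fovy'])/2); c['E']=np.array(c['extrinsics']); return c
def ray(c,u,v):
    d=c['E'][:3,:3]@np.array([(u-c['cx'])/c['f'],(v-c['cy'])/c['f'],1]); return c['E'][:3,3],d/np.linalg.norm(d)
def plane(c,u,v,z):
    o,d=ray(c,u,v); return o+d*(z-o[2])/d[2]
def proj(c,p):
    q=c['E'][:3,:3].T@(np.array(p)-c['E'][:3,3]); return c['cx']+c['f']*q[0]/q[2],c['cy']+c['f']*q[1]/q[2]
def rel(p,Rt,s=None):
    """needed turn (deg) and shift (mm) from present pose to pose p,Rt"""
    s=s or bot.sense(); R0=R.from_rotvec(s['eef_rot'])
    return (R0.inv()*Rt).as_rotvec(degrees=True).round(2),(R0.inv().apply(np.array(p)-s['position'])*1000).round(1)
E
python3 - <<'E'
from h import *
for n in ['side','top','wrist']:
    c=cam(n); cv2.imwrite(f'pics/a_{n}.png',c['img']); print(n,c['fovy'],c['cx'],c['cy'],c['E'].round(4).tolist())
print(bot.sense())
a=np.vstack([cv2.imread('pics/a_top.png')])
E
```

```text
pics
side 46.27271071279469 317.2952868628736 205.63900752921515 [[0.9959, 0.0608, -0.0665, 0.5794], [0.0889, -0.7858, 0.6121, -1.0656], [-0.0151, -0.6155, -0.788, 1.4762], [0.0, 0.0, 0.0, 1.0]]
top 44.39746615428126 310.3979358304329 203.98370833708753 [[-0.0407, -0.9768, 0.2103, 0.191], [-0.9992, 0.0407, -0.0045, -0.0534], [-0.0042, -0.2103, -0.9776, 1.5097], [0.0, 0.0, 0.0, 1.0]]
wrist 65.70382438531668 321.9219127887971 206.187772713131 [[0.3966, -0.8816, -0.2561, 0.3325], [-0.918, -0.3815, -0.1083, -0.5644], [-0.0023, 0.278, -0.9606, 0.3833], [0.0, 0.0, 0.0, 1.0]]
{'time': 0.15, 'joint_pos': array([ 1.09720876,  0.62913325,  0.03844927,  1.51808506, -0.02700788,
        0.99635523, -0.02001144]), 'joint_vel': array([ 0.0007707 , -0.00196499,  0.00124867, -0.00194641,  0.0018472 ,
       -0.00218505, -0.00181296]), 'joint_efforts': array([ 1.82122298e-03, -5.50085449e+01,  1.14512533e+00, -1.86815447e+01,
       -5.20932733e-02,  2.09180941e-02,  1.01335715e-04]), 'position': array([ 0.25762251, -0.59625414,  0.22678268]), 'eef_rot': array([-3.07511794e+00, -6.35808638e-01,  4.65451076e-04]), 'ft_force': array([0.28585295, 0.20271987, 0.27166426]), 'ft_torque': array([ 0.00020801, -0.03335118,  0.02339773]), 'finger_force': 0.0, 'width': 0.09393878555669691}
```

View pics/a_top.png

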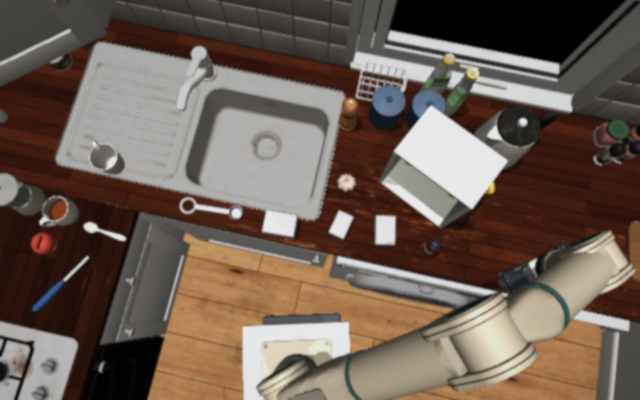

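View pics/a_side.png

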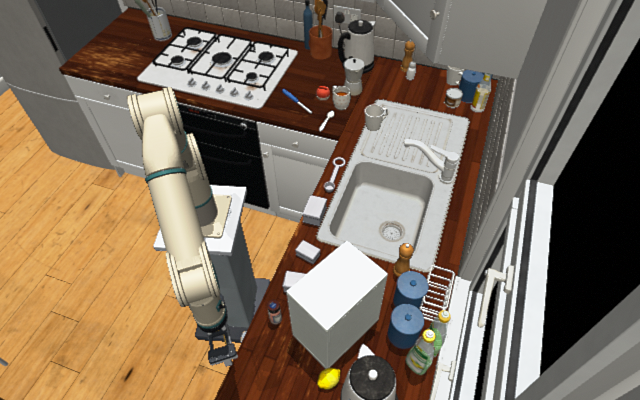

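Top view: the tins are at about (280,223), (341,223) and (385,230). The scoop's eye is at (188,206) and its cup at (236,212). The garlic is at (346,182), the jar at (430,247) and the cupboard at (445,165), its front facing lower-left. Next I'll segment the tins and scoop.

```bash
python3 - <<'E'
from h import *
c=cam('top'); im=c['img']; 
g=im.min(2)
for name,(x0,y0,x1,y1),z in [('t1',(258,204,302,242),.06),('t2',(325,205,357,242),.04),('t3',(368,210,402,250),.048)]:
    for thr in (140,190,):
        m=((g[y0:y1,x0:x1]>thr)*255).astype(np.uint8)
        n,l,st,ce=cv2.connectedComponentsWithStats(m); 
        k=1+np.argmax(st[1:,4]); cnt=max(cv2.findContours((l==k).astype(np.uint8),0,1)[0],key=cv2.contourArea)
        P=np.array([plane(c,u+x0,v+y0,z)[:2] for u,v in cnt[:,0]],np.float32)*1000
        print(name,thr,st[k],cv2.minAreaRect(P))
crop=cv2.resize(im[90:260,170:530],None,fx=2.2,fy=2.2,interpolation=cv2.INTER_CUBIC); cv2.imwrite('pics/b.png',crop)
E
```

```text
t1 140 [   0    0   44   33 1073] ((457.85247802734375, 35.384986877441406), (130.35189819335938, 97.67700958251953), 87.61666107177734)
t1 190 [  5   6  33  26 636] ((449.7481994628906, 35.82827377319336), (90.749755859375, 65.08084106445312), 77.69768524169922)
t2 140 [  4   6  24  28 400] ((440.89947509765625, -149.58993530273438), (49.252830505371094, 76.13917541503906), 62.39883041381836)
t2 190 [  5   7  22  25 332] ((440.9079284667969, -149.50857543945312), (43.914634704589844, 70.53231811523438), 62.41875457763672)
t3 140 [  7   5  21  29 547] ((418.04083251953125, -281.92413330078125), (58.052940368652344, 86.84387969970703), 83.71781158447266)
t3 190 [  8   6  19  28 469] ((417.2314147949219, -282.4607849121094), (53.30392074584961, 82.52983093261719), 83.48018646240234)
```

View pics/b.png

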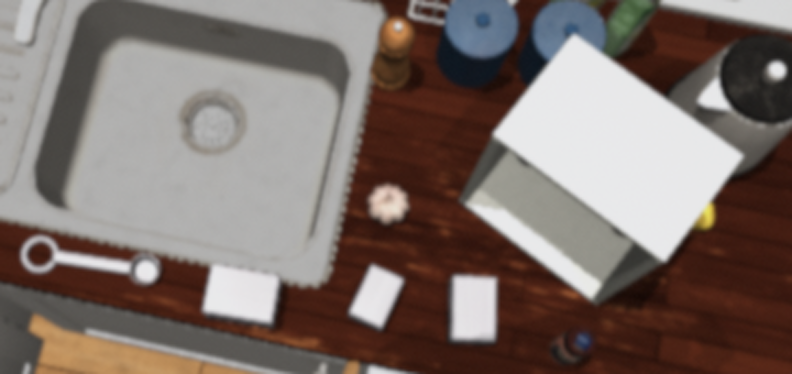

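```bash
python3 - <<'E'
from h import *
c=cam('top'); s=cam('side'); 
C=[plane(c,u/2.2+170,v/2.2+90,.307)*1000 for u,v in [(493,133),(575,35),(743,157),(667,263)]] # front-left, back-left, back-right, front-right
C=np.array(C)[:,:2]; print('roof',C.round(), np.linalg.norm(np.diff(C,axis=0),axis=1), C.mean(0))
ax=(C[1]-C[0])+(C[2]-C[3]); ay=(C[0]-C[3])+(C[1]-C[2]); print('x ang',np.degrees(np.arctan2(ax[1],ax[0])),'y ang',np.degrees(np.arctan2(ay[1],ay[0])))
# side view white roof contour
im=s['img']; m=(im.min(2)>215).astype(np.uint8); n,l,st,ce=cv2.connectedComponentsWithStats(m)
k=l[268,340]; print(st[k]); cnt=max(cv2.findContours((l==k).astype(np.uint8),0,1)[0],key=cv2.contourArea)
ap=cv2.approxPolyDP(cnt,5,True)[:,0]; print([ (tuple(p),(plane(s,*p,.307)[:2]*1000).round().tolist()) for p in ap])
g=c['img'].min(2)
x0,y0=176,190; m=((g[y0:222,x0:245]>110)*255).astype(np.uint8); n,l,st,ce=cv2.connectedComponentsWithStats(m); print(st,ce)
pts=lambda u,v,z:(plane(c,u/2.2+170,v/2.2+90,z)[:2]*1000).round()
print('eye',pts(39,255,.004),'cup',pts(146,269,.022),'jar',pts(575,352,.05),'garlic',pts(389,205,.04))
print('side eye',plane(s,339,161,.004),'cup',plane(s,329,188,.022))
x0,y0=310,140;cv2.imwrite('pics/c.png',cv2.resize(s['img'][140:340,250:400],None,fx=3,fy=3,interpolation=cv2.INTER_CUBIC))
E
```

```text
roof [[ 581. -279.]
 [ 699. -386.]
 [ 540. -567.]
 [ 419. -465.]] [159.08737132 240.73246666 158.48060418] [ 559.72967118 -424.35122543]
x ang -41.09851770076872 y ang 48.68446085137443
[ 284  241  103   89 4589]
[((np.int32(347), np.int32(241)), [581.0, -284.0]), ((np.int32(307), np.int32(274)), [473.0, -406.0]), ((np.int32(286), np.int32(273)), [413.0, -407.0]), ((np.int32(287), np.int32(291)), [423.0, -464.0]), ((np.int32(326), np.int32(329)), [540.0, -565.0]), ((np.int32(386), np.int32(274)), [697.0, -388.0])]
[[   0    1   69   31 1172]
 [   0    0   69   29  705]
 [   3    7   51   17  331]] [[28.11433447 19.56740614]
 [47.36595745  7.9035461 ]
 [26.37160121 17.27794562]]
eye [525. 325.] cup [494. 170.] jar [ 350. -415.] garlic [ 568. -175.]
side eye [0.52662924 0.32813187 0.004     ] cup [0.49589688 0.15804709 0.022     ]
```

View pics/c.png

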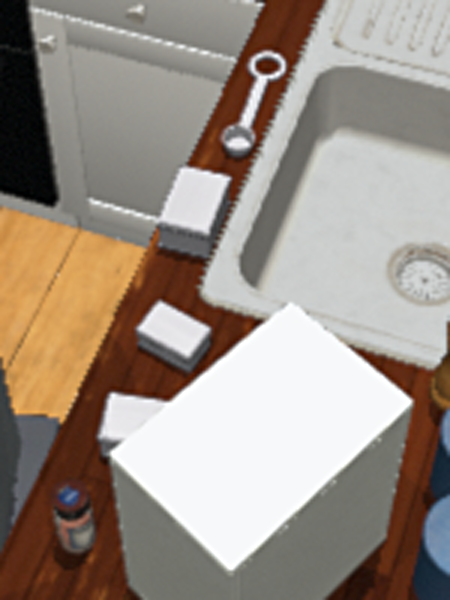

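Side view confirms the layout: large tin nearest the sink, small in the middle, medium partly hidden by the cupboard. Side and top agree on the cupboard within about 4 mm. Next: move above the medium tin.

```bash
cat >> h.py <<'E'
def down(ang): # tool z down, tool y along ang (deg)
    a=np.radians(ang); y=np.array([np.cos(a),np.sin(a),0]); z=np.array([0,0,-1.]); return R.from_matrix(np.c_[np.cross(y,z),y,z])
E
python3 - <<'E'
from h import *
for p in [(.258,-.596,.33),(.418,-.282,.33),(.418,-.282,.18)]: print(rel(p,down(-96.3)))
E
```

```text
(array([-4.000e-02,  1.000e-02,  2.967e+01]), array([   0.4,   -0.4, -102.8]))
(array([-4.000e-02,  1.000e-02,  2.967e+01]), array([ 271.9, -225.2, -102.7]))
(array([-4.000e-02,  1.000e-02,  2.967e+01]), array([ 271.9, -225.1,   47.3]))
```

>>> {"api": "send_rows", "payload": {"targets": [[[0, 0, 0], [0, 0, -50], 1], [[0, 0, 0], [20, -15, -100], 1], [[0, 0, 8], [60, -50, -103], 1], [[0, 0, 16], [100, -83, -103], 1], [[0, 0, 24], [140, -116, -103], 1], [[0, 0, 29.7], [180, -149, -103], 1], [[0, 0, 29.7], [220, -182, -103], 1], [[0, 0, 29.7], [250, -207, -70], 1], [[0, 0, 29.7], [272, -225, -30], 1], [[0, 0, 29.7], [272, -225, 17], 1]], "force": 25}}

```text
time: 1.3
position: [0.4218, -0.2792, 0.2166]
eef_rot: [3.137, -0.163, 0.01]
ft_force: [1.0, -0.4, -1.0]
width: 0.0937
finger_force: 0.0
```

```bash
python3 - <<'E'
from h import *
s=bot.sense(); print(s['time'],s['position'],s['joint_pos'].round(2),s['ft_force'])
c=cam('wrist'); cv2.imwrite('pics/d.png',c['img']); print(proj(c,(.418,-.282,.048)))
g=c['img'].min(2)
for thr in (140,170,200):
    m=(g>thr).astype(np.uint8); n,l,st,ce=cv2.connectedComponentsWithStats(m)
    u,v=map(int,proj(c,(.418,-.282,.048))); k=l[v,u]; cnt=max(cv2.findContours((l==k).astype(np.uint8),0,1)[0],key=cv2.contourArea)
    P=np.array([plane(c,a,b,.048)[:2] for a,b in cnt[:,0]],np.float32)*1000; print(thr,st[k],cv2.minAreaRect(P))
E
```

```text
1.3 [ 0.42180728 -0.27917452  0.21661392] [ 0.47  0.44  0.08  1.93 -0.05  0.77 -1.09] [ 1.00281246 -0.35538441 -1.03791014]
(np.float64(324.99022608100483), np.float64(198.92311505136783))
140 [ 297  159   57   79 4145] ((417.28790283203125, -282.28558349609375), (59.435428619384766, 87.52430725097656), 84.5616683959961)
170 [     0      0    640    400 207905] ((376.52734375, -270.0321960449219), (848.1185913085938, 463.3749084472656), 84.14578247070312)
200 [     0      0    640    400 239062] ((376.657470703125, -270.0455322265625), (848.1185913085938, 463.636474609375), 84.14578247070312)
```

View pics/d.png

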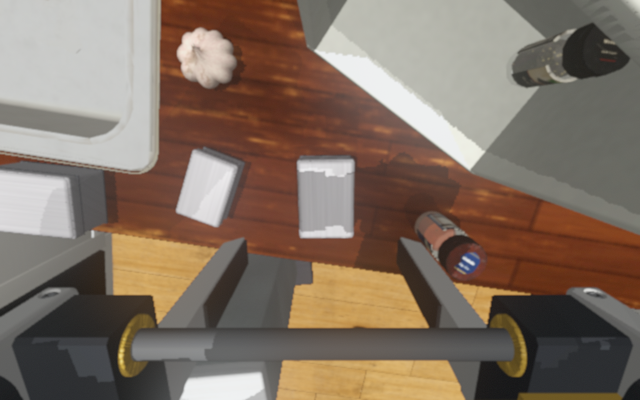

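Wrist view: the medium tin's lid is centred at (325,198), the small tin at (208,187), the jar at (450,245) and the garlic at (207,57). The medium tin is confirmed at (417.5,-282.2), short side at 84.5°. Now descend and grip it.

```bash
python3 - <<'E'
from h import *
print(rel((.4175,-.2822,.037),down(-95.5)))
im=cv2.imread('pics/d.png'); c=cam('wrist'); g=im.min(2)
for thr in (130,150,170):
    m=(g>thr).astype(np.uint8)[140:235,165:250]; n,l,st,ce=cv2.connectedComponentsWithStats(m); k=l[47,43]
    cnt=max(cv2.findContours((l==k).astype(np.uint8),0,1)[0],key=cv2.contourArea)
    P=np.array([plane(c,a+165,b+140,.04)[:2] for a,b in cnt[:,0]],np.float32)*1000; print(thr,st[k],cv2.minAreaRect(P))
E
```

```text
(array([-0.35,  0.51, -0.48]), array([  3.4,   6.2, 171.5]))
130 [  11   10   61   77 3088] ((433.5300598144531, -151.32916259765625), (49.353641510009766, 75.3514404296875), 62.00631332397461)
150 [  11   10   61   77 2982] ((433.50885009765625, -151.09249877929688), (48.39771270751953, 74.12556457519531), 62.0192985534668)
170 [  12   11   59   75 2827] ((433.3403015136719, -150.769287109375), (47.107967376708984, 72.68241882324219), 62.03965759277344)
```

>>> {"api": "send_rows", "payload": {"targets": [[[0, 0, 0], [3.4, 6.2, 40], 1], [[-0.35, 0.5, -0.5], [3.4, 6.2, 80], 1], [[-0.35, 0.5, -0.5], [3.4, 6.2, 120], 1], [[-0.35, 0.5, -0.5], [3.4, 6.2, 150], 1], [[-0.35, 0.5, -0.5], [3.4, 6.2, 165], 1], [[-0.35, 0.5, -0.5], [3.4, 6.2, 171.5], 1], [[-0.35, 0.5, -0.5], [3.4, 6.2, 171.5], 1], [[-0.35, 0.5, -0.5], [3.4, 6.2, 171.5], -1], [[-0.35, 0.5, -0.5], [3.4, 6.2, 171.5], -1], [[-0.35, 0.5, -0.5], [3.4, 6.2, 171.5], -1]]}}

```text
time: 2.4
position: [0.4213, -0.2898, 0.0455]
eef_rot: [3.13, -0.16, 0.016]
ft_force: [1.2, 3.1, 0.9]
width: 0.0735
finger_force: 1.6
```

>>> {"api": "send_rows", "payload": {"targets": [[[0, 0, 0], [0, 0, 0], -1], [[0, 0, 0], [0, 0, 0], -1], [[0, 0, 0], [0, 0, -20], -1], [[0, 0, 0], [0, 0, -50], -1], [[0, 0, 0], [0, 0, -90], -1], [[0, 0, 0], [0, 0, -130], -1], [[0, 0, 0], [0, 0, -170], -1], [[0, 0, 0], [0, 0, -180], -1], [[0, 0, 0], [0, 0, -180], -1], [[0, 0, 0], [0, 0, -180], -1]]}}

```text
time: 3.4
position: [0.4182, -0.2875, 0.223]
eef_rot: [3.132, -0.16, 0.009]
ft_force: [0.3, 1.0, -3.0]
width: 0.0601
finger_force: 25.0
```

```bash
python3 - <<'E'
from h import *
s=bot.sense(); print(s['time'],s['position'],s['width'],s['finger_force'],s['ft_force'],s['joint_pos'].round(2))
print(rel((.38,.036,.22),down(-12.3)))
E
```

```text
3.4 [ 0.41818828 -0.28754947  0.22295851] 0.060068072659635485 24.984750151634216 [ 0.2608119   0.98109336 -3.04859691] [ 0.48  0.43  0.09  1.92 -0.05  0.78 -1.07]
(array([ 4.900e-01, -8.000e-02, -8.353e+01]), array([ -70.9, -318. ,    0.9]))
```

>>> {"api": "send_rows", "payload": {"targets": [[[0, 0, -8], [-7, -40, 0], -1], [[0, 0, -16], [-14, -80, 0], -1], [[0, 0, -24], [-21, -120, 0], -1], [[0, 0, -32], [-28, -150, 0], -1], [[0, 0, -40], [-35, -180, 0], -1], [[0, 0, -48], [-42, -210, 0], -1], [[0, 0, -56], [-49, -240, 0], -1], [[0, 0, -64], [-56, -270, 0], -1], [[0, 0, -72], [-63, -300, 0], -1], [[0, 0, -78], [-68, -310, 0], -1]]}}

```text
time: 4.4
position: [0.3815, 0.03, 0.2203]
eef_rot: [2.525, 1.858, 0.0]
ft_force: [0.3, -1.0, -1.5]
width: 0.06
finger_force: 25.0
```

>>> {"api": "send_rows", "payload": {"targets": [[[0, 0, -5.5], [0, 0, 0], -1], [[0, 0, -5.5], [0, 0, 0], -1], [[0, 0, -5.5], [0, 0, 0], -1], [[0, 0, -5.5], [0, 0, 0], -1], [[0, 0, -5.5], [0, 0, 0], -1], [[0, 0, -5.5], [0, 0, 0], -1], [[0, 0, -5.5], [0, 0, 0], -1], [[0, 0, -5.5], [0, 0, 0], -1], [[0, 0, -5.5], [0, 0, 0], -1], [[0, 0, -5.5], [0, 0, 0], -1]]}}

```text
time: 5.4
position: [0.3831, 0.0271, 0.222]
eef_rot: [2.439, 1.963, 0.003]
ft_force: [-0.1, -0.7, -1.8]
width: 0.0598
finger_force: 25.0
```

```bash
python3 - <<'E'
from h import *
s=bot.sense(); print(s['time'],s['position'],s['width'],s['finger_force'],s['ft_force'],s['joint_pos'].round(2),s['joint_vel'].round(3))
c=cam('wrist'); cv2.imwrite('pics/e.png',c['img']); print(proj(c,(.451,.036,.06)))
s=bot.sense();print(s['position'],rel((.451,.036,.2),down(-12.3)))
E
```

```text
5.4 [0.38313438 0.02713253 0.2220021 ] 0.05975041658501011 24.98481810092926 [-0.13523234 -0.65353041 -1.77756179] [ 0.13  0.28 -0.35  2.21  0.17  0.68 -0.55] [-0.002  0.003  0.     0.     0.     0.    -0.001]
(np.float64(382.08056252464223), np.float64(173.80722038079364))
[0.38311321 0.02717196 0.22200378] (array([ 0.54,  0.29, -0.04]), array([23.2, 64.2, 22.5]))
```

View pics/e.png

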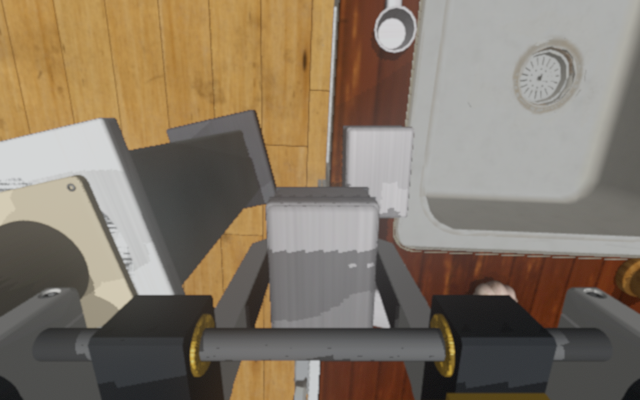

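Wrist view: the held medium tin fills (270–377, 195–328). The large tin's lid is at about (345–412, 127–217), its lower left corner hidden, with the scoop's cup beyond it at (395,30).

```bash
python3 - <<'E'
from h import *
c=cam('wrist'); im=c['img']; x0,y0,x1,y1=330,110,425,232
g=im[y0:y1,x0:x1].min(2).astype(np.float32)
m=(g>105).astype(np.uint8); 
np.set_printoptions(linewidth=250)
for v in (128,135,150,170,190,200,210,215): print(v,g[v-y0,8:24].astype(int),g[v-y0,66:92].astype(int))
for u in (360,380,395,402): print(u,g[8:24,u-x0].astype(int),g[98:118,u-x0].astype(int))
E
```

```text
128 [ 45  46  44  46  56  77  87  87  95 118 142 151 152 148 147 149] [150 150 150 151 152 153 154 153 152 150 150 151 152 153 152 153 158 163 168 171 171 171 171 172 171 172]
135 [ 48  47  48  49  52  64  71  80 102 123 145 164 180 188 192 195] [188 189 189 188 189 188 188 189 188 187 187 188 188 189 189 181 167 148 153 169 172 173 173 173 172 172]
150 [ 52  51  52  55  62  69  72  88 118 136 151 168 181 187 189 192] [185 186 185 186 185 185 186 186 183 184 185 186 187 185 177 166 164 170 172 171 171 172 173 173 172 173]
170 [ 55  55  57  59  69  75  78  92 119 142 159 173 181 184 187 187] [183 184 183 182 183 184 182 180 180 182 183 183 178 164 149 154 165 169 170 171 170 170 169 169 169 167]
190 [96 97 96 96 97 96 97 96 97 97 97 96 97 98 98 97] [196 195 195 196 196 193 191 191 192 192 191 182 171 169 172 173 173 172 172 172 172 172 172 166 160 159]
200 [100 101 101 101 101 102 102 103 102 102 103 102 102 102 102 101] [194 193 195 196 193 190 191 192 192 191 184 174 171 171 172 172 171 172 172 172 172 172 173 171 167 164]
210 [174 173 173 173 173 173 173 173 172 172 174 174 174 174
[... 199 characters left out ...]
154 166 180 186 186 183 173 158 160 170 172 172 171 171 172 172 172 171 171 172 172 171 172]
360 [ 48  48  49  49  51  50  53  74 100 124 147 161 173 184 191 192] [171 176 179 183 186 187 187 187 187 187 187 188 188 188 188 188 188 188 187 188]
380 [ 54  55  55  55  56  54  59  79 102 124 146 160 171 181 188 189] [174 179 181 184 183 170 145 135 128 110  81  65  64  64  64  62  62  62  61  61]
395 [ 57  58  58  59  59  58  63  80 104 127 151 163 172 182 188 189] [193 191 181 158 147 146 146 143 138 132 123 119 126 130 133 132 131 132 132 132]
402 [ 59  60  59  59  60  60  60  65  88 126 154 165 175 183 188 189] [191 191 190 191 191 191 191 186 174 171 169 170 170 170 169 170 170 171 170 171]
```

```bash
python3 - <<'E'
from h import *
c=cam('wrist'); P=lambda u,v,z=.058:(plane(c,u,v,z)[:2]*1000)
T,B,L,Rr=P(380,126),P(380,217.5),P(345.5,170),P(410.5,170)
print(T,B,L,Rr,np.linalg.norm(T-B),np.linalg.norm(L-Rr))
R1,R2=P(413,135),P(406.5,210);d=R1-R2;print('right edge ang',np.degrees(np.arctan2(d[1],d[0])))
L1,L2=P(346.2,135),P(345.2,170);d=L1-L2;print('left',np.degrees(np.arctan2(d[1],d[0])))
T1,T2=P(360,126),P(402,126.4);d=T2-T1;print('top',np.degrees(np.arctan2(d[1],d[0])))
e=np.array([np.cos(np.radians(77.7)),np.sin(np.radians(77.7))]); n=np.array([e[1],-e[0]])
print('centre', e*((T@e+B@e)/2)+n*((L@n+Rr@n)/2))
t=cam('top'); g=t['img'].min(2)[204:242,258:302]; 
for thr in (180,200,210):
    n_,l,st,ce=cv2.connectedComponentsWithStats((g>thr).astype(np.uint8)); k=1+np.argmax(st[1:,4]); cnt=max(cv2.findContours((l==k).astype(np.uint8),0,1)[0],key=cv2.contourArea)
    print(thr,st[k],cv2.minAreaRect(np.array([plane(t,u+258,v+204,.06)[:2] for u,v in cnt[:,0]],np.float32)*1000))
# held tin edges near: lid edges at z of tool
s=bot.sense(); print(s['position'])
np.set_printoptions(linewidth=250); g=c['img'].min(2)
for v in (230,260,290): print(v,g[v,262:280],g[v,368:386])
print(g[185:210,320])
E
```

```text
[457.01997941  83.98488079] [441.36809144 -11.66677652] [414.61543998  47.76995593] [481.01702725  33.12415633] 96.92379039434542 67.99757523478654
right edge ang 77.34486635907113
left 77.25748347936627
top -12.884093279175477
centre [446.98625409  36.64042631]
180 [27  0  5  9 21] ((492.5447082519531, 12.98721694946289), (27.596263885498047, 6.755075454711914), 24.20556640625)
200 [28  3  3  5  7] ((490.0101318359375, 12.14077377319336), (13.65432357788086, 3.8155620098114014), 16.26472282409668)Traceback (most recent call last):
  File "<stdin>", line 12, in <module>
    return _wrapfunc(a, 'argmax', axis=axis, out=out, **kwds)
    return bound(*args, **kwds)
ValueError: attempt to get argmax of an empty sequence
```

```bash
python3 - <<'E'
from h import *
c=cam('wrist'); s=bot.sense(); p=s['position']; R0=R.from_rotvec(s['eef_rot']); np.set_printoptions(linewidth=250)
g=c['img'].min(2)
for u in (300,320,340): print(u,'far',g[183:212,u],'near',g[318:334,u])
for v in (230,270,300): print(v,g[v,260:282],g[v,366:386])
for z in (.225,.228):
  for u,v in [(270,270),(376,270),(320,201),(320,328),(320,196)]: print(z,u,v,(R0.inv().apply(plane(c,u,v,z)-p)*1000).round(1))
print(rel((.447,.0366,.18),down(-12.8)))
E
```

```text
300 far [ 90  90  89  86  84  89  90  90  90  92  91  93  93  90  87  90  91  96 103 113 129 144 143 149 158 163 166 169 171] near [118 125 134 136 136 136 136 136 135 116  72  51  57  63  67  71]
320 far [119 118 117 107  90  91  93  94  94  94  94  94  93  90  91  93  94  98 107 122 140 145 138 139 156 164 168 172 175] near [135 135 136 136 135 135 136 135 133 116  73  52  59  63  67  72]
340 far [ 60  61  61  70  85  94  96  97  97  96  96  95  91  87  89  96  98 101 107 122 140 148 143 145 158 165 169 173 177] near [137 137 137 137 136 137 137 137 135 117  73  53  59  63  68  71]
230 [ 89  90  77  73  78  83 101 121 137 147 153 160 165 169 171 171 171 173 173 174 173 174] [184 185 186 187 187 183 177 170 163 154 144 132 105  71  61  61  61  61  62  62]
270 [ 44  41  43  42  43  42  43  44  55  79  97 102 106 108 112 114 115 114 115 116 117 118] [126 127 126 124 120 116 112 109 102  81  58  50  51  50  51  50  50  51  54  68]
300 [ 37  36  42  57  70  75  79  81  79  71  80  93  99 102 106 109 111 112 112 113 114 114] [142 141 137 130 126 119 113 119 152 179 189 191 191 192 185 148  81  42  41  42]
0.225 270 270 [  0.5 -28.4  -3.3]
0.225 376 270 [ 0.2 29.8 -2.7]
0.225 320 201 [39.6 -0.9 -3.2]
0.225 320 328 [-37.2  -1.   -2.8]
0.225 320 196 [42.3 -0.9 -3.2]
0.228 270 270 [  2.1 -27.8  -6.3]
0.228 376 270 [ 1.8 29.3 -5.7]
0.228 320 201 [40.5 -0.9 -6.2]
0.228 320 328 [-34.9  -1.   -5.8]
0.228 320 196 [43.1 -0.9 -6.2]
(array([0.54, 0.29, 0.46]), array([23.1, 60. , 42.4]))
```

```bash
python3 - <<'E'
from h import *
c=cam('wrist'); s=bot.sense(); p=s['position']; R0=R.from_rotvec(s['eef_rot'])
f=lambda u,v,z:(R0.inv().apply(plane(c,u,v,z)-p)*1000).round(1)
for z in (.218,.222,.226,.23): print(z,f(320,200,z-.002),f(320,203,z),f(320,186,z-.048),f(269.5,270,z-.002),f(376.3,270,z-.002))
# fingers: reference check, TCP projection
print(proj(c,p), proj(c,p+R0.apply([0,0,.022])))
E
```

```text
0.218 [37.8 -0.9  5.8] [36.6 -0.9  3.8] [35.4 -1.2 51.8] [ -4.3 -30.3   5.7] [-4.6 31.8  6.3]
0.222 [38.8 -0.9  1.7] [37.7 -0.9 -0.2] [36.3 -1.1 47.8] [ -2.2 -29.6   1.7] [-2.5 31.   2.3]
0.226 [39.9 -0.9 -2.3] [38.9 -0.9 -4.3] [37.2 -1.1 43.8] [ -0.  -28.8  -2.3] [-0.4 30.2 -1.8]
0.23 [41.  -0.9 -6.3] [40.  -0.9 -8.3] [38.  -1.1 39.8] [  2.1 -28.1  -6.3] [ 1.8 29.4 -5.8]
(np.float64(321.72569198095687), np.float64(267.93461991775916)) (np.float64(321.71368319551834), np.float64(251.46150076642948))
```

```bash
python3 - <<'E'
from h import *
print(rel((.4474,.0401,.113),down(-12.8)))
E
```

```text
(array([0.53, 0.29, 0.46]), array([ 26.9,  59. , 109.4]))
```

>>> {"api": "send_rows", "payload": {"targets": [[[0, 0, 0], [9, 20, 0], -1], [[0, 0, 0], [18, 40, 0], -1], [[0.5, 0.3, 0.5], [26.9, 59, 10], -1], [[0.5, 0.3, 0.5], [26.9, 59, 35], -1], [[0.5, 0.3, 0.5], [26.9, 59, 65], -1], [[0.5, 0.3, 0.5], [26.9, 59, 90], -1], [[0.5, 0.3, 0.5], [26.9, 59, 105], -1], [[0.5, 0.3, 0.5], [26.9, 59, 109.4], -1], [[0.5, 0.3, 0.5], [26.9, 59, 109.4], -1], [[0.5, 0.3, 0.5], [26.9, 59, 109.4], -1]]}}

```text
time: 6.7
position: [0.4479, 0.0402, 0.1136]
eef_rot: [2.455, 1.959, 0.003]
ft_force: [0.0, -0.7, -1.4]
width: 0.0597
finger_force: 25.0
```

```bash
python3 - <<'E'
from h import *
s=bot.sense(); print(s['position'],s['ft_force'],s['joint_vel'].round(3))
c=cam('wrist');c=cam('wrist'); 
print(bot.sense()['position'],rel((.4474,.0401,.108),down(-12.8)))
a=cv2.resize(c['img'][150:340,220:420],None,fx=3,fy=3,interpolation=cv2.INTER_CUBIC); cv2.imwrite('pics/f.png',a)
E
```

```text
[0.44794044 0.04019971 0.11362498] [ 0.03531907 -0.74780201 -1.3605529 ] [ 0.004 -0.012 -0.002 -0.001  0.001 -0.    -0.   ]
[0.44808324 0.04014387 0.11385754] (array([ 0.14, -0.05, -0.04]), array([-0.2, -0.7,  5.9]))
```

View pics/f.png

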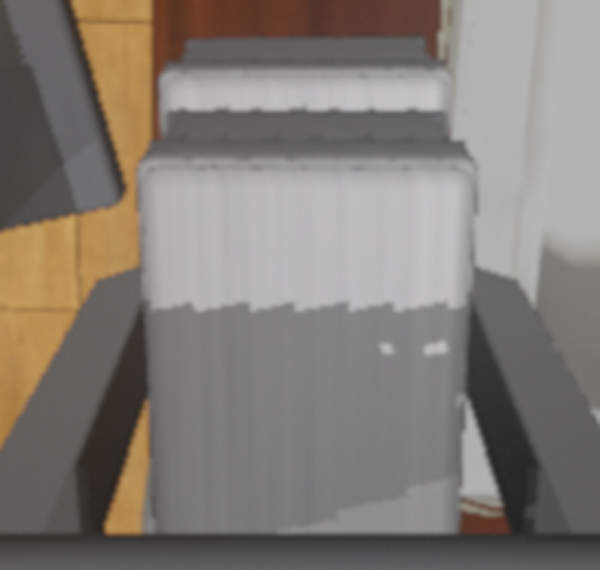

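```bash
python3 - <<'E'
from h import *
c=cam('wrist'); s=bot.sense(); p=s['position']; R0=R.from_rotvec(s['eef_rot']); np.set_printoptions(linewidth=250)
f=lambda u,v,z:(R0.inv().apply(plane(c,u,v,z)-p)*1000).round(1)
g=c['img'].min(2)
for u in (300,322,345): print(u,g[158:212,u])
print(f(322,172,.058),f(322,187,.0685),f(322,200.5,.116))
for v in (177,180): print(g[v,266:282],g[v,362:378])
for v in (193,): print(g[v,266:285],g[v,360:378])
print('med bot L,R',f(275.5,190,.069),f(368.5,190,.069),'large',f(273.5,178,.058),f(370.5,178,.058))
E
```

```text
300 [ 40  42  41  45  68  90  94  93  95  95  95  91  89  96 114 138 150 153 163 171 176 180 184 185 185 185 186 184 165 113  92  94  95  96  97  98  98  98  94  90  95  97 101 108 116 133 149 149 155 164 169 172 174 177]
322 [ 44  44  43  49  71  92  96  96  96  96  96  94  92  99 116 141 152 153 164 171 178 183 186 186 186 186 187 185 165 113  94  97  98  99  99  99  98  97  92  93  97  99 104 113 129 146 155 148 151 164 171 174 178 180]
345 [ 50  51  50  56  79  96  98  98  98  99  98  96  93 102 122 148 158 159 169 177 183 189 191 192 192 192 191 184 157 109  96  99  99 101 101 100 100 101  97  95  99 101 106 116 131 148 156 153 155 163 169 174 178 182]
[44.4  0.3 55.9] [36.2  0.2 45.4] [39.7  0.2 -2.1]
[ 82  83  82  80  63  52  86 133 151 153 156 159 162 165 167 171] [180 180 179 176 170 164 158 159 155 151 165 173 174 175 176 176]
[ 82  83  81  77  63  50  75 123 148 157 165 172 177 179 180 183] [194 195 196 190 181 171 162 159 154 155 167 174 175 176 176 176]
[ 78  81  82  77  63  50  60  92 115 111  95  91  93  93  95  95  95  94  96] [102 102 102 102 103 102  99 102 113 121 145 168 174 175 175 176 177 177]
med bot L,R [ 34.3 -30.8  44.8] [34.2 31.3 44.9] large [ 40.3 -33.5  55.8] [40.2 34.  55.9]
```

```bash
python3 - <<'E'
from h import *
c=cam('wrist'); s=bot.sense(); p=s['position']; R0=R.from_rotvec(s['eef_rot'])
f=lambda u,v,z:(R0.inv().apply(plane(c,u,v,z)-p)*1000).round(1)
print('large foot',f(322,162,0),f(322,162,.002),'rim',f(322,171.5,.058), f(322,173,.06))
E
```

```text
large foot [ 43.2   0.4 113.8] [ 43.5   0.4 111.8] rim [44.8  0.3 55.8] [44.1  0.3 53.8]
```

>>> {"api": "send_rows", "payload": {"targets": [[[0, 0, 0], [1, 0, 0], -1], [[0, 0, 0], [2, 0, 1], -1], [[0, 0, 0], [2, 0, 3], -1], [[0, 0, 0], [2, 0, 5], -1], [[0, 0, 0], [2, 0, 7], -1], [[0, 0, 0], [2, 0, 8], -1], [[0, 0, 0], [2, 0, 9], -1], [[0, 0, 0], [2, 0, 9], -1], [[0, 0, 0], [2, 0, 9], -1], [[0, 0, 0], [2, 0, 9], -1]]}}

```text
time: 7.9
position: [0.4475, 0.0417, 0.1048]
eef_rot: [2.455, 1.958, -0.0]
ft_force: [-4.2, -0.9, 11.8]
width: 0.0599
finger_force: 25.0
```

```bash
cat > edges.py <<'E'
from h import *
c=cam('wrist'); s=bot.sense(); p=s['position']; R0=R.from_rotvec(s['eef_rot']); np.set_printoptions(linewidth=250)
f=lambda u,v,z:(R0.inv().apply(plane(c,u,v,z)-p)*1000).round(1)
g=c['img'].min(2)
E
python3 - <<'E'
from edges import *
print(s['position'],s['ft_force'])
for u in (300,345): print(u,g[150:215,u])
for v in (178,): print(g[v,262:286],g[v,358:382])
E
```

```text
[0.4475064  0.04175288 0.10480452] [-2.83237734 -0.74361716 10.79945666]
300 [ 36  36  36  38  36  37  38  36  39  38  39  40  41  40  45  64  86  93  95  95  95  94  94  93  90  95 107 130 149 147 145 165 174 178 180 166 122  93  92  95  96  96  97  98  98  98  93  91  96  96  99 107 120 140 152 149 147 159 168 171 174 177
 179 181 181]
345 [ 45  45  45  46  46  47  46  47  47  47  47  48  48  47  55  77  94  97  97  98  99  98  95  88  88  98 115 138 149 148 161 170 177 183 186 179 148 106  97  99  99 101 101 101 102 101  97  94 100 101 104 109 119 137 153 154 152 159 167 172 176 180
 184 186 187]
[ 79  82  83  82  82  83  82  79  65  46  57  91 121 138 145 148 149 149 146 143 143 146 147 148] [155 155 155 155 156 158 158 156 155 156 158 161 161 159 152 145 147 164 175 175 176 177 177 177]
```

```bash
python3 - <<'E'
from edges import *
print('rim',f(322,175,.058),'medfoot',f(322,186.3,.061),'medlid',f(322,201,.107),'large foot',f(322,165.5,.001))
E
```

```text
rim [44.   0.2 46.8] medfoot [37.   0.2 43.8] medlid [39.4  0.1 -2.2] large foot [ 41.6   0.2 103.8]
```

>>> {"api": "send_rows", "payload": {"targets": [[[0, 0, 0], [0, 0, -3], -1], [[0, 0, 0], [0, 0, -4], -1], [[0, 0, 0], [1, 0, -4], -1], [[0, 0, 0], [2, 0, -4], -1], [[0, 0, 0], [2, 0, -4], -1], [[0, 0, 0], [2, 0, -3], -1], [[0, 0, 0], [2, 0, -2], -1], [[0, 0, 0], [2, 0, -1], -1], [[0, 0, 0], [2, 0, -0.5], -1], [[0, 0, 0], [2, 0, -0.5], -1]]}}

```text
time: 9.0
position: [0.4482, 0.0439, 0.1048]
eef_rot: [2.455, 1.959, 0.001]
ft_force: [-1.9, -0.3, 4.3]
width: 0.0599
finger_force: 25.0
```

>>> {"api": "send_rows", "payload": {"targets": [[[0, 0, 0], [0, 0, 0], -1], [[0, 0, 0], [0, 0, 0], -0.2], [[0, 0, 0], [0, 0, 0], 0.3], [[0, 0, 0], [0, 0, 0], 0.5], [[0, 0, 0], [0, 0, 0], 0.8], [[0, 0, 0], [0, 0, 0], 1], [[0, 0, 0], [0, 0, -30], 1], [[0, 0, 0], [0, 0, -70], 1], [[0, 0, 0], [-30, 0, -110], 1], [[0, 0, 0], [-60, 0, -120], 1]]}}

```text
time: 10.0
position: [0.4371, -0.0143, 0.2279]
eef_rot: [2.45, 1.959, 0.01]
ft_force: [0.6, -0.6, -0.2]
width: 0.0942
finger_force: 0.0
```

>>> {"api": "send_rows", "payload": {"targets": [[[0, 0, 0], [0, 0, 0], 1], [[0, 0, 0], [0, 0, 0], 1], [[0, 0, 0], [0, 0, 0], 1], [[0, 0, 0], [0, 0, 0], 1], [[0, 0, 0], [0, 0, 0], 1], [[0, 0, 0], [0, 0, 0], 1], [[0, 0, 0], [0, 0, 0], 1], [[0, 0, 0], [0, 0, 0], 1], [[0, 0, 0], [0, 0, 0], 1], [[0, 0, 0], [0, 0, 0], 1]]}}

```text
time: 11.0
position: [0.4349, -0.0146, 0.2245]
eef_rot: [2.456, 1.959, 0.001]
ft_force: [-0.3, -0.5, -0.4]
width: 0.0939
finger_force: 0.0
```

```bash
python3 - <<'E'
from edges import *
print(s['position'],s['width'],proj(c,(.4475,.0365,.108)))
cv2.imwrite('pics/g.png',c['img'])
u,v=map(int,proj(c,(.4475,.0365,.108)))
cv2.imwrite('pics/gc.png',cv2.resize(c['img'][max(0,v-75):v+75,u-90:u+90],None,fx=4,fy=4,interpolation=cv2.INTER_CUBIC))
print(max(0,v-75),u-90)
E
```

```text
[ 0.43484857 -0.01457832  0.22449367] 0.09391141815893583 (np.float64(322.73002557535335), np.float64(150.76234018398327))
75 232
```

View pics/gc.png

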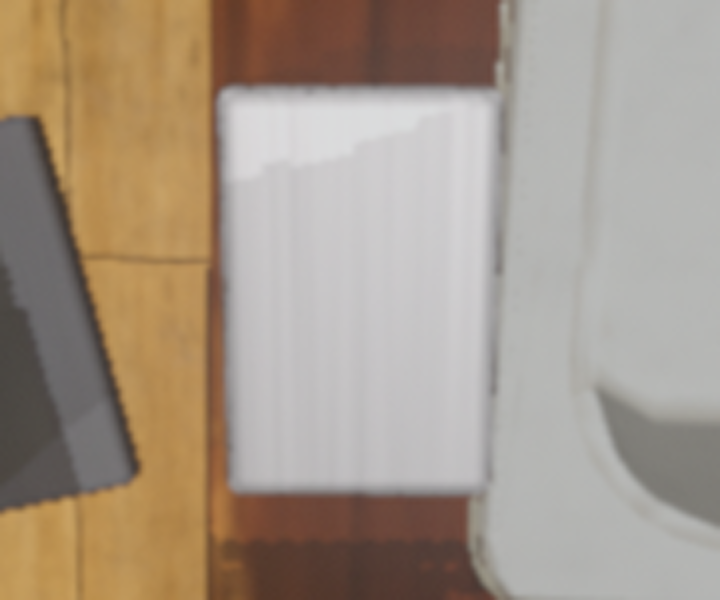

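Medium tin's lid now lies at crop (217–498, 88–492), so it's standing on the large one. I'll measure its centre against the large tin's.

```bash
python3 - <<'E'
from edges import *
P=lambda u,v,z=.106:(plane(c,u,v,z)[:2]*1000)
gg=c['img'].astype(np.float32); 
x0,y0=232,75
m=(gg[...,0]>135)&(gg.max(2)-gg.min(2)<25)
q=lambda x,y:(x/4+x0-.4,y/4+y0-.4)
T1,T2,B1,B2=[P(*q(x,y)) for x,y in [(240,87),(480,87),(250,493),(470,493)]]
L1,L2,R1,R2=[P(*q(x,y)) for x,y in [(217,120),(229,460),(499,120),(488,460)]]
ang=lambda a,b:np.degrees(np.arctan2(*(b-a)[::-1]))
print('T',ang(T1,T2),'B',ang(B1,B2),'L',ang(L2,L1),'R',ang(R2,R1))
e=np.array([np.cos(np.radians(77.2)),np.sin(np.radians(77.2))]); n=np.array([e[1],-e[0]])
T,B,L,Rr=(T1+T2)/2,(B1+B2)/2,(L1+L2)/2,(R1+R2)/2
print('len',(T-B)@e,(Rr-L)@n,'centre',e*((T+B)@e/2)+n*((L+Rr)@n/2),'large along e,n',np.array([447,36.6])@e,np.array([447,36.6])@n,'med',(T+B)@e/2,(L+Rr)@n/2)
for u in (300,340): print(g[92:104,u],g[194:215,u])
print(g[150,284:296],g[150,350:366])
E
```

```text
T -12.834432408908334 B -12.863070891848098 L 77.4324623429043 R 76.98070390568022
len 87.94881678930045 59.26365787911651 centre [446.39725199  37.75427435] large along e,n 134.72264480348548 427.7830863617143 med 135.71469677697814 426.93958928371893
[ 53  53  52  67 111 150 169 185 199 208 215 216] [184 177 163 140  99  62  54  53  54  52  53  53  52  50  52  50  49  47  47  47  46]
[ 64  65  65  74 112 151 172 188 201 212 216 214] [188 182 167 147 117  77  61  62  61  61  61  61  60  60  60  59  57  57  56  56  55]
[ 62  60  64  87 124 152 169 180 187 189 191 193] [203 201 193 179 166 156 153 162 175 180 179 180 180 180 179 179]
```

```bash
python3 - <<'E'
from h import *
print(rel((.441,-.150,.20),down(62.4)))
E
```

```text
(array([ 4.000e-02,  2.000e-02, -7.524e+01]), array([-130.7,   36.1,   24.5]))
```

>>> {"api": "send_rows", "payload": {"targets": [[[0, 0, -8], [-15, 4, 0], 1], [[0, 0, -16], [-30, 8, 2], 1], [[0, 0, -24], [-45, 12, 5], 1], [[0, 0, -32], [-60, 16, 8], 1], [[0, 0, -40], [-75, 20, 11], 1], [[0, 0, -48], [-90, 24, 14], 1], [[0, 0, -56], [-105, 28, 17], 1], [[0, 0, -64], [-120, 32, 20], 1], [[0, 0, -72], [-130.7, 36, 24.5], 1], [[0, 0, -75.2], [-130.7, 36, 24.5], 1]]}}

```text
time: 12.1
position: [0.4406, -0.1519, 0.1993]
eef_rot: [-0.749, -3.051, 0.0]
ft_force: [-0.9, 0.9, 0.2]
width: 0.0935
finger_force: 0.0
```

>>> {"api": "send_rows", "payload": {"targets": [[[0, 0, 0], [0, 0, 0], 1], [[0, 0, 0], [0, 0, 0], 1], [[0, 0, 0], [0, 0, 0], 1], [[0, 0, 0], [0, 0, 0], 1], [[0, 0, 0], [0, 0, 0], 1], [[0, 0, 0], [0, 0, 0], 1], [[0, 0, 0], [0, 0, 0], 1], [[0, 0, 0], [0, 0, 0], 1], [[0, 0, 0], [0, 0, 0], 1], [[0, 0, 0], [0, 0, 0], 1]]}}

```text
time: 13.1
position: [0.4409, -0.15, 0.2]
eef_rot: [0.75, 3.05, 0.0]
ft_force: [0.4, -0.2, 0.3]
width: 0.094
finger_force: 0.0
```

```bash
python3 - <<'E'
from edges import *
print(s['position'],s['joint_pos'].round(2))
u0,v0=proj(c,(.441,-.150,.04)); print(u0,v0)
for thr in (110,130,150):
    m=(g>thr).astype(np.uint8)[int(v0)-60:int(v0)+60,int(u0)-50:int(u0)+50]; n,l,st,ce=cv2.connectedComponentsWithStats(m); k=l[50,50]
    cnt=max(cv2.findContours((l==k).astype(np.uint8),0,1)[0],key=cv2.contourArea)
    P=np.array([plane(c,a+int(u0)-50,b+int(v0)-60,.039)[:2] for a,b in cnt[:,0]],np.float32)*1000; r=cv2.minAreaRect(P);print(thr,st[k],r)
print(rel((r[0][0]/1000,r[0][1]/1000,.033),down(62)))
E
```

```text
[ 0.44093634 -0.15001018  0.20000416] [ 0.74  0.48 -0.67  2.03  0.42  0.77  0.91]
321.733881700405 196.39940537759287
110 [  26   22   49   70 3300] ((438.05889892578125, -149.60391235351562), (50.395503997802734, 74.93211364746094), 62.32219314575195)
130 [  26   22   49   69 3126] ((437.6294860839844, -149.1780242919922), (49.994964599609375, 73.77469635009766), 62.3227653503418)
150 [  26   23   48   66 2115] ((436.9387512207031, -149.119384765625), (48.469810485839844, 70.4389419555664), 62.34709930419922)
(array([0.02, 0.04, 0.36]), array([  4.1,  -1.1, 167. ]))
```

>>> {"api": "send_rows", "payload": {"targets": [[[0, 0, 0], [2.8, -1, 40], 1], [[0, 0, 0], [2.8, -1, 80], 1], [[0, 0, 0], [2.8, -1, 120], 1], [[0, 0, 0], [2.8, -1, 145], 1], [[0, 0, 0], [2.8, -1, 160], 1], [[0, 0, 0], [2.8, -1, 167], 1], [[0, 0, 0], [2.8, -1, 167], 1], [[0, 0, 0], [2.8, -1, 167], 1], [[0, 0, 0], [2.8, -1, 167], 1], [[0, 0, 0], [2.8, -1, 167], 1]]}}

```text
time: 14.15
position: [0.4386, -0.1499, 0.0338]
eef_rot: [0.75, 3.048, 0.0]
ft_force: [0.0, -0.1, 0.5]
width: 0.094
finger_force: 0.0
```

>>> {"api": "send_rows", "payload": {"targets": [[[0, 0, 0], [0, 0, 0], -1], [[0, 0, 0], [0, 0, 0], -1], [[0, 0, 0], [0, 0, 0], -1], [[0, 0, 0], [0, 0, 0], -1], [[0, 0, 0], [0, 0, 0], -1], [[0, 0, 0], [0, 0, 0], -1], [[0, 0, 0], [0, 0, 0], -1], [[0, 0, 0], [0, 0, 0], -1], [[0, 0, 0], [0, 0, -5], -1], [[0, 0, 0], [0, 0, -20], -1]]}}

```text
time: 15.15
position: [0.437, -0.1492, 0.0525]
eef_rot: [-0.749, -3.049, -0.0]
ft_force: [1.8, -0.2, -1.4]
width: 0.0498
finger_force: 25.0
```

>>> {"api": "send_rows", "payload": {"targets": [[[0, 0, 8], [15, -4, -40], -1], [[0, 0, 16], [20, -8, -80], -1], [[0, 0, 24], [25, -12, -120], -1], [[0, 0, 32], [30, -16, -160], -1], [[0, 0, 40], [35, -20, -180], -1], [[0, 0, 48], [40, -24, -185], -1], [[0, 0, 56], [45, -28, -190], -1], [[0, 0, 64], [48, -32, -190], -1], [[0, 0, 72], [50, -36, -190], -1], [[0, 0, 75.2], [50, -36, -190], -1]]}}

```text
time: 16.15
position: [0.3757, -0.1583, 0.243]
eef_rot: [-2.46, -1.953, 0.001]
ft_force: [-1.2, 0.6, -2.2]
width: 0.0498
finger_force: 25.0
```

```bash
python3 - <<'E'
from h import *
s=bot.sense(); print(s['position'],s['width'])
print(rel((.4467,.0371,.23),down(-12.8)))
E
```

```text
[ 0.37571868 -0.15829348  0.2430229 ] 0.04977155927142419
(array([-0.03,  0.01, -0.3 ]), array([206.4,  24.8,  13. ]))
```

>>> {"api": "send_rows", "payload": {"targets": [[[0, 0, 0], [40, 5, 0], -1], [[0, 0, 0], [80, 10, 0], -1], [[0, 0, 0], [120, 15, 0], -1], [[0, 0, 0], [155, 19, 0], -1], [[0, 0, 0], [185, 22, 0], -1], [[0, 0, -0.3], [206.4, 24.8, 20], -1], [[0, 0, -0.3], [206.4, 24.8, 50], -1], [[0, 0, -0.3], [206.4, 24.8, 70], -1], [[0, 0, -0.3], [206.4, 24.8, 83], -1], [[0, 0, -0.3], [206.4, 24.8, 88], -1]]}}

```text
time: 17.15
position: [0.4457, 0.0375, 0.1538]
eef_rot: [-2.449, -1.965, 0.003]
ft_force: [-1.5, -1.5, -1.9]
width: 0.0502
finger_force: 25.0
```

>>> {"api": "send_rows", "payload": {"targets": [[[0, 0, 0], [0, 0, 0], -1], [[0, 0, 0], [0, 0, 0], -1], [[0, 0, 0], [0, 0, 0], -1], [[0, 0, 0], [0, 0, 0], -1], [[0, 0, 0], [0, 0, 0], -1], [[0, 0, 0], [0, 0, 0], -1], [[0, 0, 0], [0, 0, 0], -1], [[0, 0, 0], [0, 0, 0], -1], [[0, 0, 0], [0, 0, 0], -1], [[0, 0, 0], [0, 0, 0], -1]]}}

```text
time: 18.15
position: [0.4471, 0.0375, 0.155]
eef_rot: [2.45, 1.965, 0.001]
ft_force: [0.8, -0.2, -1.5]
width: 0.0495
finger_force: 25.0
```

```bash
python3 - <<'E'
from edges import *
print(s['position'],s['ft_force'],rel((.4467,.0371,.1425),down(-12.8)))
for u in (300,322,345): print(u,g[165:220,u])
for v in (185,195): print(v,g[v,262:300],g[v,346:384])
for v in (230,): print(v,g[v,262:300],g[v,346:384])
print('pred med far',proj(c,p+R0.apply([.044,0,0])+[0,0,.106-p[2]]),'small lid',proj(c,p+R0.apply([.038,0,0])+[0,0,.004]),'small foot',proj(c,p+R0.apply([.038,0,.0325])))
E
```

```text
[0.44704478 0.03745918 0.15495759] [ 0.49540715  0.85659279 -3.05260099] (array([ 0.03, -0.01,  0.26]), array([-0.4, -0.3, 12.5]))
300 [111  92  91  92  93  89  88  95 114 140 153 151 158 164 168 173 176 177 178 177 178 177 177 178 177 167 138 100  93  94  94  94  95  96  93  90  91  93  98 103 117 139 155 156 151 156 163 166 168 171 173 176 177 177 177]
322 [109  93  94  94  91  85  87  96 115 138 152 154 162 170 175 180 182 184 185 184 184 184 184 183 170 136 105  92  95  96  95  95  96  94  90  90  93  98 102 107 120 139 153 155 151 159 167 170 173 177 180 183 185 184 184]
345 [123  99  96  95  96  92  88  97 115 136 146 146 158 168 174 181 185 187 187 188 188 187 187 188 186 168 124  95  98 100 100 100 100 101  96  94  98 102 105 109 120 137 150 150 149 157 164 168 172 176 179 182 184 183 184]
185 [ 87  84  80  79  76  75  76  76  76  76  77  80  80  80  78  86 115 140 153 162 170 176 178 178 178 179 180 180 181 182 182 180 179 181 182 183 182 179] [187 186 185 186 189 193 194 194 193 191 190 191 193 194 192 185 175 165 153 153 164 171 173 173 174 174 174 174 173 172 173 174 175 
[... 169 characters left out ...]
  94  94] [100 100 101 101 100 101 101 101 101 101 101 100 100  98 100 103 109 127 134 127 149 169 173 173 173 173 173 173 174 173 173 173 173 173 173 173 174 174]
230 [ 85  81  81  83  81  80  80  80  79  78  78  87 110 128 145 157 161 166 171 177 178 177 175 174 174 173 173 175 176 177 178 178 178 179 180 180 180 177] [183 185 186 187 188 187 186 185 185 186 185 181 179 180 182 183 183 182 177 170 165 158 148 140 157 172 175 175 175 175 175 175 175 175 175 173 165 159]
pred med far (np.float64(321.6883995153611), np.float64(174.38933333522672)) small lid (np.float64(321.764874869573), np.float64(204.50785219640423)) small foot (np.float64(321.7394403175036), np.float64(188.58637629031165))
```

>>> {"api": "send_rows", "payload": {"targets": [[[0, 0, 0.3], [0.7, -0.3, 2], -1], [[0, 0, 0.3], [0.7, -0.3, 4], -1], [[0, 0, 0.3], [0.7, -0.3, 6], -1], [[0, 0, 0.3], [0.7, -0.3, 8], -1], [[0, 0, 0.3], [0.7, -0.3, 10], -1], [[0, 0, 0.3], [0.7, -0.3, 11], -1], [[0, 0, 0.3], [0.7, -0.3, 12], -1], [[0, 0, 0.3], [0.7, -0.3, 13], -1], [[0, 0, 0.3], [0.7, -0.3, 13], -1], [[0, 0, 0.3], [0.7, -0.3, 13], -1]]}}

```text
time: 19.2
position: [0.447, 0.0382, 0.142]
eef_rot: [2.455, 1.959, 0.001]
ft_force: [-0.3, 0.3, -2.1]
width: 0.0496
finger_force: 25.0
```

```bash
python3 - <<'E'
from edges import *
print(s['position'],s['ft_force'])
for u in (300,322,345): print(u,g[165:220,u])
print('pred med far',proj(c,p+R0.apply([.044,0,0])+[0,0,.106-p[2]]),'small lid',proj(c,p+R0.apply([.038,0,0])+[0,0,.004]),'small foot',proj(c,p+R0.apply([.038,0,.0325])))
E
```

```text
[0.44700865 0.03825331 0.14204796] [ 0.34973678 -0.1862171  -1.75174594]
300 [153 155 154 131  98  89  92  92  93  88  85  91 102 122 146 155 152 160 167 170 173 176 178 179 177 164 127  94  93  95  94  94  94  91  87  88  91  93  97 104 118 139 154 153 145 155 163 166 169 172 174 177 177 177 177]
322 [155 154 153 131 100  92  94  95  93  89  87  93 103 122 145 154 153 162 170 175 179 182 184 185 184 174 144 104  94  95  95  95  96  96  91  91  94  98 102 106 119 139 154 156 153 159 168 171 173 177 182 184 185 185 184]
345 [156 162 168 155 110  92  97  97  97  94  90  95 106 123 146 149 143 160 170 176 181 186 188 188 187 170 124  94  97  99 100 100 101 101  98  94  98 101 104 107 111 128 148 151 149 158 165 168 172 176 180 182 184 184 184]
pred med far (np.float64(321.76493376897827), np.float64(177.97907593684897)) small lid (np.float64(321.8497900476079), np.float64(204.41937462568853)) small foot (np.float64(321.8160665475549), np.float64(188.50486732989958))
```

>>> {"api": "send_rows", "payload": {"targets": [[[0, 0, 0], [0.7, 0, 0], -1], [[0, 0, 0], [0.7, 0, 0.7], -1], [[0, 0, 0], [0.7, 0, 1.4], -1], [[0, 0, 0], [0.7, 0, 1.8], -1], [[0, 0, 0], [0.7, 0, 1.8], -1], [[0, 0, 0], [0.7, 0, 1.8], -1], [[0, 0, 0], [0.7, 0, 1.8], -1], [[0, 0, 0], [0.7, 0, 1.8], -1], [[0, 0, 0], [0.7, 0, 1.8], -1], [[0, 0, 0], [0.7, 0, 1.8], -1]]}}

```text
time: 20.25
position: [0.4472, 0.039, 0.1409]
eef_rot: [2.455, 1.959, 0.001]
ft_force: [-2.4, -0.7, 7.4]
width: 0.05
finger_force: 25.0
```

>>> {"api": "send_rows", "payload": {"targets": [[[0, 0, 0], [0, 0, -0.4], -1], [[0, 0, 0], [0, 0, -0.4], -0.2], [[0, 0, 0], [0, 0, -0.4], 0.1], [[0, 0, 0], [0, 0, -0.4], 0.4], [[0, 0, 0], [0, 0, -0.4], 0.7], [[0, 0, 0], [0, 0, -0.4], 1], [[0, 0, 0], [0, 0, -15], 1], [[0, 0, 0], [0, 0, -50], 1], [[0, 0, 0], [-20, 0, -90], 1], [[0, 0, 0], [-60, 0, -110], 1]]}}

```text
time: 21.25
position: [0.4358, -0.0174, 0.253]
eef_rot: [2.448, 1.965, 0.009]
ft_force: [0.4, -1.1, 0.1]
width: 0.0938
finger_force: 0.0
```

>>> {"api": "send_rows", "payload": {"targets": [[[0, 0, 0], [-20, 0, 0], 1], [[0, 0, 0], [-40, 0, 0], 1], [[0, 0, 0], [-40, 0, 0], 1], [[0, 0, 0], [-40, 0, 0], 1], [[0, 0, 0], [-40, 0, 0], 1], [[0, 0, 0], [-40, 0, 0], 1], [[0, 0, 0], [-40, 0, 0], 1], [[0, 0, 0], [-40, 0, 0], 1], [[0, 0, 0], [-40, 0, 0], 1], [[0, 0, 0], [-40, 0, 0], 1]]}}

```text
time: 22.25
position: [0.4248, -0.0585, 0.2502]
eef_rot: [2.455, 1.959, 0.001]
ft_force: [0.0, -0.5, -0.5]
width: 0.094
finger_force: 0.0
```

```bash
python3 - <<'E'
from edges import *
print(s['position'])
u,v=map(int,proj(c,(.447,.0371,.148))); print(u,v)
y0=max(0,v-80);x0=u-90
cv2.imwrite('pics/h.png',cv2.resize(c['img'][y0:v+80,x0:u+90],None,fx=4,fy=4,interpolation=cv2.INTER_CUBIC)); print(y0,x0)
E
```

```text
[ 0.42482627 -0.05852805  0.25016831]
322 94
14 232
```

View pics/h.png

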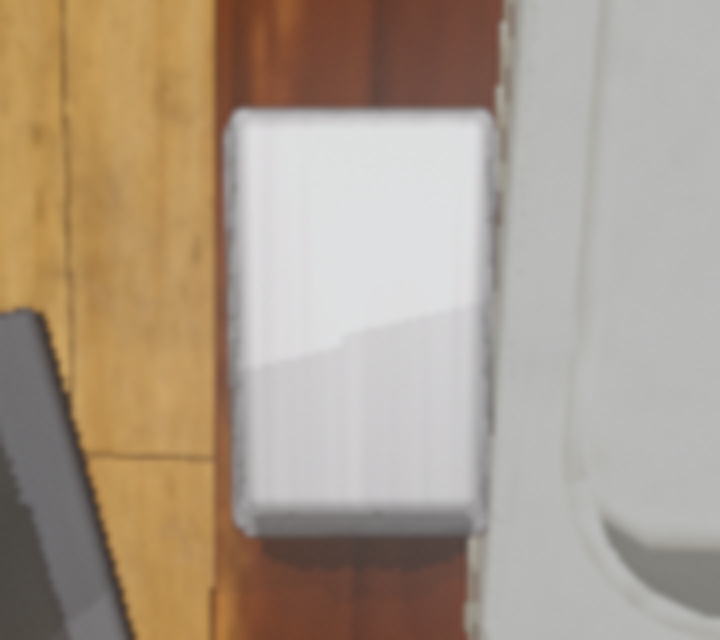

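Small tin stands on top, lid at crop (236–484, 110–510), with the medium tin's edges showing evenly either side. I'll check it numerically and plan the scoop pick.

```bash
python3 - <<'E'
from edges import *
P=lambda x,y,z=.146:(plane(c,x/4+232-.4,y/4+14-.4,z)[:2]*1000)
e=np.array([np.cos(np.radians(77.2)),np.sin(np.radians(77.2))]); n=np.array([e[1],-e[0]])
T,B,L,Rr=P(360,110),P(360,511),P(235,300),P(487,300)
print('len',(T-B)@e,(Rr-L)@n,'centre',(T+B)@e/2,(L+Rr)@n/2,'want 135.7/134.7, 426.9/427.8')
# scoop tilted 45: estimate from top (x bias -2.8)
t=cam('top'); Q=lambda u,v,z:(plane(t,u,v,z)[:2]*1000)-[2.8,-.5]
gt=t['img'].min(2)
print('eye',Q(39/2.2+170,255/2.2+90,.004),'cup',Q(146/2.2+170,269/2.2+90,.02))
E
```

```text
len 74.74320879328076 49.766361342790425 centre 135.98142129963725 427.4667366114235 want 135.7/134.7, 426.9/427.8
eye [521.90666807 325.7411005 ] cup [491.90001872 170.68245027]
```

Small tin is centred within about 1 mm. Now to a view point above the scoop.

```bash
python3 - <<'E'
from h import *
print(rel((.50,.25,.27),down(71)))
E
```

```text
(array([ 4.000e-02,  2.000e-02, -8.384e+01]), array([317.6,   4.8, -19.8]))
```

>>> {"api": "send_rows", "payload": {"targets": [[[0, 0, -8.4], [32, 0, -10], 1], [[0, 0, -16.8], [64, 1, -20], 1], [[0, 0, -25.2], [96, 2, -20], 1], [[0, 0, -33.6], [128, 2, -20], 1], [[0, 0, -42], [160, 3, -20], 1], [[0, 0, -50.4], [192, 3, -20], 1], [[0, 0, -58.8], [224, 4, -20], 1], [[0, 0, -67.2], [256, 4, -20], 1], [[0, 0, -75.6], [288, 5, -20], 1], [[0, 0, -83.8], [317.6, 5, -20], 1]]}}

```text
time: 23.4
position: [0.5006, 0.2512, 0.2702]
eef_rot: [0.511, 3.099, 0.0]
ft_force: [0.1, -0.3, 0.5]
width: 0.0938
finger_force: 0.0
```

>>> {"api": "send_rows", "payload": {"targets": [[[0, 0, 0], [0, 0, 0], 1], [[0, 0, 0], [0, 0, 0], 1], [[0, 0, 0], [0, 0, 0], 1], [[0, 0, 0], [0, 0, 0], 1], [[0, 0, 0], [0, 0, 0], 1], [[0, 0, 0], [0, 0, 0], 1], [[0, 0, 0], [0, 0, 0], 1], [[0, 0, 0], [0, 0, 0], 1], [[0, 0, 0], [0, 0, 0], 1], [[0, 0, 0], [0, 0, 0], 1]]}}

```text
time: 24.4
position: [0.5002, 0.25, 0.2702]
eef_rot: [0.519, 3.098, 0.0]
ft_force: [-0.4, 0.0, -0.2]
width: 0.0941
finger_force: 0.0
```

```bash
python3 - <<'E'
from edges import *
print(s['position'],s['joint_pos'].round(2))
im=c['img']; E,G=proj(c,(.522,.326,.004)),proj(c,(.5006,.216,.012)); print(E,G,proj(c,(.492,.171,.02)))
# eye hole: dark/brown blob inside the ring ; brown: R-B large
sat=im[...,2].astype(int)-im[...,0]
u,v=map(int,E)
metal=((im.max(2).astype(int)-im.min(2))<25)&(im.min(2)>70)
n,l,st,ce=cv2.connectedComponentsWithStats((~metal).astype(np.uint8))
for k in range(1,n):
    if 150<st[k,4]<5000 and abs(ce[k][0]-u)<40 and abs(ce[k][1]-v)<40: print('hole',st[k],ce[k],(plane(c,*ce[k],.008)[:2]*1000), (plane(c,*ce[k],.004)[:2]*1000))
# handle cross-sections: sample along est line
e=np.array([np.sin(np.radians(11)),np.cos(np.radians(11))]); nn=np.array([e[1],-e[0]])
for d in (0,20,40,60):
    base=np.array([500.6,216])+d*e
    row=[]
    for w in np.arange(-22,23,1):
        q=proj(c,[*((base+w*nn)/1000),.011]); row.append(int(im[int(round(q[1])),int(round(q[0]))].min()))
    print(d,row)
E
```

```text
[0.50020386 0.24996762 0.27021545] [-0.    0.55 -0.8   1.71  0.44  1.07  0.29]
(np.float64(378.86107281388087), np.float64(174.10482571826398)) (np.float64(298.32746513575364), np.float64(186.48261504971242)) (np.float64(264.43278838521974), np.float64(192.53404576650598))
hole [367 164  25  26 510] [378.6745098  176.44313725] [524.09740151 324.38876666] [525.06436788 324.84823368]
0 [47, 47, 46, 48, 48, 48, 48, 50, 50, 49, 49, 49, 49, 51, 68, 74, 122, 166, 166, 196, 209, 212, 212, 213, 212, 212, 210, 209, 206, 206, 195, 163, 163, 96, 53, 53, 54, 55, 55, 56, 56, 57, 57, 56, 58]
20 [45, 45, 45, 47, 47, 46, 47, 47, 47, 47, 48, 49, 48, 50, 63, 63, 93, 122, 122, 142, 151, 154, 154, 155, 155, 155, 154, 153, 152, 152, 144, 120, 120, 76, 55, 55, 55, 55, 56, 55, 56, 58, 58, 58, 57]
40 [45, 46, 47, 46, 46, 46, 47, 47, 47, 47, 47, 47, 48, 48, 59, 63, 90, 120, 120, 141, 150, 154, 154, 154, 154, 155, 153, 152, 152, 152, 145, 123, 123, 82, 57, 55, 55, 55, 57, 57, 56, 57, 57, 57, 57]
60 [49, 49, 48, 49, 49, 49, 49, 49, 49, 51, 49, 49, 52, 50, 61, 61, 99, 153, 153, 193, 214, 218, 218, 218, 217, 217, 215, 212, 208, 208, 201, 173, 173, 117, 65, 65, 55, 58, 57, 57, 58, 58, 58, 58, 58]
```

```bash
cat >> h.py <<'E'
def mk(y,z): y=np.array(y,float);z=np.array(z,float);return R.from_matrix(np.c_[np.cross(y,z),y,z])
E
python3 - <<'E'
from h import *
a=np.radians(79); e=np.array([np.cos(a),np.sin(a),0]); up=np.array([0,0,1.]); ys=np.cross(up,e)
t=np.radians(40); z=-np.cos(t)*e-np.sin(t)*up; Rt=mk(ys,z); G=np.array([.5056,.2301,.0225])
s=bot.sense(); R0=R.from_rotvec(s['eef_rot'])
print(rel(G-.1*z,Rt)); print(rel(G-.1*z+[0,0,.08],Rt))
# stage 1: vertical yaw to 150
print(rel((.52,.31,.23),down(150)))
S1=down(150); 
print('from stage1:',(S1.inv()*Rt).as_rotvec(degrees=True),S1.inv().apply(G-.1*z-[.52,.31,.23])*1000)
print('final approach in tool: z 100')
E
```

```text
(array([ 42.46,  36.94, -91.1 ]), array([ -0.8,  58.8, 183.5]))
(array([ 42.46,  36.94, -91.1 ]), array([ -0.8,  58.8, 103.5]))
(array([-1.000e-02,  4.000e-02, -7.903e+01]), array([ 0.9, 63.2, 40.2]))
from stage1: [  8.28832432  49.52907312 -17.77436886] [  3.96450469  -2.53926663 143.22123903]
final approach in tool: z 100
```

>>> {"api": "send_rows", "payload": {"targets": [[[0, 0, -8], [0, 7, 4], 1], [[0, 0, -16], [0, 13, 8], 1], [[0, 0, -24], [0, 20, 12], 1], [[0, 0, -32], [0, 26, 16], 1], [[0, 0, -40], [0, 33, 20], 1], [[0, 0, -48], [0, 40, 24], 1], [[0, 0, -56], [0, 46, 28], 1], [[0, 0, -64], [0, 52, 32], 1], [[0, 0, -72], [0, 58, 36], 1], [[0, 0, -79], [1, 63, 40], 1]]}}

```text
time: 25.45
position: [0.5202, 0.31, 0.2299]
eef_rot: [-1.576, 2.717, -0.0]
ft_force: [-0.7, -0.1, 0.1]
width: 0.0942
finger_force: 0.0
```

>>> {"api": "send_rows", "payload": {"targets": [[[1.2, 7.1, -2.5], [0, 0, 0], 1], [[2.4, 14.2, -5.1], [0, 0, 15], 1], [[3.6, 21.2, -7.6], [1, 0, 35], 1], [[4.7, 28.3, -10.2], [2, -1, 55], 1], [[5.9, 35.4, -12.7], [2, -1, 80], 1], [[7.1, 42.5, -15.2], [3, -2, 105], 1], [[8.3, 49.5, -17.8], [4, -2.5, 125], 1], [[8.3, 49.5, -17.8], [4, -2.5, 143], 1], [[8.3, 49.5, -17.8], [4, -2.5, 143], 1], [[8.3, 49.5, -17.8], [4, -2.5, 143], 1]]}}

```text
time: 26.45
position: [0.521, 0.3045, 0.0885]
eef_rot: [1.509, -1.838, 0.703]
ft_force: [0.6, -0.1, -0.7]
width: 0.0941
finger_force: 0.0
```

```bash
cat > sc.py <<'E'
from h import *
a=np.radians(79); e=np.array([np.cos(a),np.sin(a),0]); up=np.array([0,0,1.]); ys=np.cross(up,e)
t=np.radians(40); z=-np.cos(t)*e-np.sin(t)*up; Rt=mk(ys,z); G=np.array([.5056,.2301,.0225])
E
python3 - <<'E'
from sc import *
s=bot.sense(); print(s['time'],s['position'],s['joint_pos'].round(2),s['joint_vel'].round(2)); print(rel(G-.1*z,Rt),rel(G,Rt))
E
```

```text
26.45 [0.52099854 0.30452867 0.08849401] [-0.53  1.26 -0.74  1.09  0.9   1.94  1.67] [ 0.01 -0.04 -0.01 -0.01  0.    0.01  0.  ]
(array([ 0.04,  0.17, -0.19]), array([-1.7,  0.9,  0.6])) (array([ 0.04,  0.17, -0.19]), array([ -1.4,   0.9, 100.6]))
```

>>> {"api": "send_rows", "payload": {"targets": [[[0, 0, 0], [0, 0, 20], 1], [[0, 0, 0], [-1, 1, 40], 1], [[0, 0, 0], [-1.4, 1, 60], 1], [[0, 0, 0], [-1.4, 1, 75], 1], [[0, 0, 0], [-1.4, 1, 87], 1], [[0, 0, 0], [-1.4, 1, 94], 1], [[0, 0, 0], [-1.4, 1, 98], 1], [[0, 0, 0], [-1.4, 1, 98], 1], [[0, 0, 0], [-1.4, 1, 98], 1], [[0, 0, 0], [-1.4, 1, 98], 1]]}}

```text
time: 27.45
position: [0.5058, 0.2325, 0.0242]
eef_rot: [1.51, -1.834, 0.708]
ft_force: [2.7, 0.4, 6.6]
width: 0.0938
finger_force: 2.7
```

```bash
python3 - <<'E'
from sc import *
s=bot.sense(); print(s['time'],s['position'],s['ft_force'],s['joint_pos'].round(2),s['joint_vel'].round(2)); print(rel(G,Rt))
E
```

```text
27.45 [0.50578254 0.23249704 0.02416645] [2.72854714 0.3936499  6.5995192 ] [-0.43  1.28 -0.72  1.31  0.94  1.78  1.57] [-0.  0.  0.  0.  0. -0. -0.]
(array([-0.12, -0.01, -0.13]), array([ 0.3, -0.3,  2.9]))
```

>>> {"api": "send_rows", "payload": {"targets": [[[0, 0, 0], [0.5, 0, -1], 1], [[0, 0, 0], [0.5, 0, -1], 1], [[0, 0, 0], [0.5, 0, -1], -1], [[0, 0, 0], [0.5, 0, -1], -1], [[0, 0, 0], [0.5, 0, -1], -1], [[0, 0, 0], [0.5, 0, -1], -1], [[0, 0, 0], [0.5, 0, -1], -1], [[0, 0, 0], [0.5, 0, -1], -1], [[0, 0, 0], [0.5, 0, -1], -1], [[0, 0, 0], [0.5, 0, -1], -1]], "force": 45}}

```text
time: 28.45
position: [0.5045, 0.2333, 0.0236]
eef_rot: [1.512, -1.833, 0.703]
ft_force: [0.8, 0.5, -0.8]
width: 0.0337
finger_force: 0.0
```

>>> {"api": "send_rows", "payload": {"targets": [[[0, 0, 0], [0, 0, 0], -1], [[0, 0, 0], [0, 0, 0], -1], [[0, 0, 0], [0, 0, 0], -1], [[0, 0, 0], [0, 0, 0], -1], [[0, 0, 0], [0, 0, 0], -1], [[0, 0, 0], [5, 0, -4], -1], [[0, 0, 0], [12, 0, -10], -1], [[0, 0, 0], [23, 0, -19], -1], [[0, 0, 0], [38, 0, -32], -1], [[0, 0, 0], [38, 0, -32], -1]]}}

```text
time: 29.45
position: [0.5061, 0.2343, 0.0774]
eef_rot: [1.512, -1.839, 0.705]
ft_force: [-0.3, 0.0, -1.0]
width: 0.0151
finger_force: 45.0
```

```bash
python3 - <<'E'
from h import *
s=bot.sense(); print(s['time'],s['position'],s['width'],s['finger_force'],s['ft_force'],s['ft_torque'],s['joint_pos'].round(2)); 
c=cam('wrist'); cv2.imwrite('pics/i.png',c['img'])
E
```

```text
29.45 [0.50610754 0.23427377 0.07738723] 0.015142500547172541 44.95453655719757 [-0.29031193  0.03980611 -0.95095567] [ 0.99136483 -0.2312645   0.08359788] [-0.42  1.2  -0.74  1.32  0.91  1.82  1.59]
```

View pics/i.png

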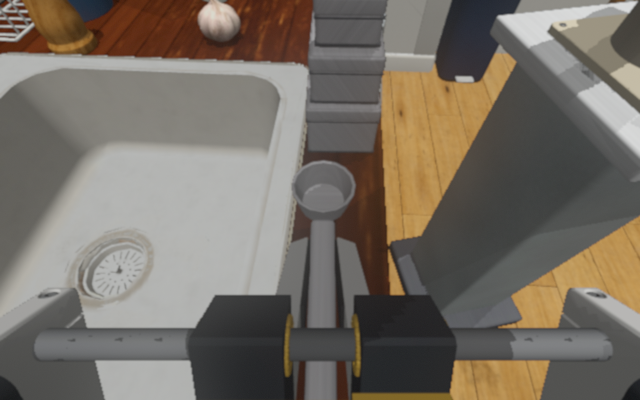

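Scoop is held straight: cup at (325,188), handle vertical in the picture, stack at (345,75) upright. One correction is needed: 40° between handle and tool would leave the gripper too steep under the roof, so I'll set the scoop down and regrip at about 52°.

>>> {"api": "send_rows", "payload": {"targets": [[[0, 0, 0], [-10, 0, 8], -1], [[0, 0, 0], [-20, 0, 17], -1], [[0, 0, 0], [-28, 0, 24], -1], [[0, 0, 0], [-33, 0, 28], -1], [[0, 0, 0], [-36, 0, 30], -1], [[0, 0, 0], [-37, 0, 31], -1], [[0, 0, 0], [-37.5, 0, 31.5], -1], [[0, 0, 0], [-37.5, 0, 31.5], -1], [[0, 0, 0], [-37.5, 0, 31.5], -1], [[0, 0, 0], [-37.5, 0, 31.5], -1]]}}

```text
time: 30.5
position: [0.5053, 0.2332, 0.0252]
eef_rot: [1.511, -1.834, 0.705]
ft_force: [-0.1, -0.2, -1.8]
width: 0.015
finger_force: 45.0
```

```bash
cat > sc.py <<'E'
from h import *
a=np.radians(79); e=np.array([np.cos(a),np.sin(a),0]); up=np.array([0,0,1.]); ys=np.cross(up,e)
t=np.radians(52); z=-np.cos(t)*e-np.sin(t)*up; Rt=mk(ys,z); G=np.array([.5047,.2257,.0275])
E
python3 - <<'E'
from sc import *
s=bot.sense(); print(s['time'],s['position'],s['ft_force']); print(rel(G,Rt),rel(G+[0,0,.02],Rt))
E
```

```text
30.5 [0.50530127 0.23318702 0.02521959] [-0.14934957 -0.2386734  -1.83532205]
(array([ -0.05, -11.93,  -0.06]), array([ 6.5, -0.8,  4.2])) (array([ -0.05, -11.93,  -0.06]), array([21.9, -0.9, -8.6]))
```

>>> {"api": "send_rows", "payload": {"targets": [[[0, 0, 0], [-0.8, 0, 0.6], -1], [[0, 0, 0], [-0.8, 0, 0.6], -1], [[0, 0, 0], [-0.8, 0, 0.6], 0.1], [[0, 0, 0], [-0.8, 0, 0.6], 0.1], [[0, 0, 0], [-0.8, 0, 0.6], 0.1], [[0, 0, 0], [-0.8, 0, 0.6], 0.1], [[0, 0, 0], [0, 0, -8], 0.1], [[0, -6, 0], [13, -0.8, -15], 0.1], [[0, -12, 0], [22, -0.8, -8], 0.1], [[0, -12, 0], [22, -0.8, -8], 0.1]]}}

```text
time: 31.5
position: [0.5059, 0.2223, 0.05]
eef_rot: [1.634, -1.991, 0.566]
ft_force: [-0.6, -1.2, 0.3]
width: 0.0514
finger_force: 0.0
```

```bash
python3 - <<'E'
from sc import *
s=bot.sense(); print(s['time'],s['position'],s['width'],s['ft_force'],s['joint_vel'].round(2),s['joint_pos'].round(2)); print(rel(G,Rt))
E
```

```text
31.5 [0.50588212 0.22227488 0.04996555] 0.05143146026493408 [-0.63512091 -1.18662062  0.25427004] [-0.06  0.06  0.03 -0.08 -0.01  0.04  0.02] [-0.3   1.15 -0.81  1.49  0.94  1.6   1.54]
(array([-0.09,  0.09, -0.26]), array([-16.3,   1.9,  15.8]))
```

>>> {"api": "send_rows", "payload": {"targets": [[[0, 0, 0], [-4, 0, 5], 0.1], [[0, 0, 0], [-8, 0, 10], 0.1], [[0, 0, 0], [-11, 0, 14], 0.1], [[0, 0, 0], [-12.5, 0.3, 16], 0.1], [[0, 0, 0], [-12.5, 0.3, 16], 0.1], [[0, 0, 0], [-12.5, 0.3, 16], 0.1], [[0, 0, 0], [-12.5, 0.3, 16], -1], [[0, 0, 0], [-12.5, 0.3, 16], -1], [[0, 0, 0], [-12.5, 0.3, 16], -1], [[0, 0, 0], [-12.5, 0.3, 16], -1]], "force": 55}}

```text
time: 32.5
position: [0.5042, 0.2251, 0.0267]
eef_rot: [1.637, -1.987, 0.564]
ft_force: [-0.1, -0.1, 0.7]
width: 0.0233
finger_force: 0.0
```

```bash
python3 - <<'E'
from sc import *
s=bot.sense(); print(s['time'],s['position'],s['width'],s['ft_force'],s['finger_force']); print(rel(G,Rt))
E
```

```text
32.5 [0.50417525 0.22506321 0.02671924] 0.023303472390379318 [-0.09241019 -0.14492756  0.73222523] 0.0
(array([-0.04,  0.05, -0.05]), array([-0.1, -0.4, -1.1]))
```

>>> {"api": "send_rows", "payload": {"targets": [[[0, 0, 0], [0, 0, 0], -1], [[0, 0, 0], [0, 0, 0], -1], [[0, 0, 0], [0, 0, 0], -1], [[0, 0, 0], [0, 0, 0], -1], [[0, 0, 0], [0, 0, 0], -1], [[0, 0, 0], [6, 0, -8], -1], [[0, 0, 0], [25, 0, -32], -1], [[0, 0, 0], [50, 0, -64], -1], [[0, 0, 0], [75, 0, -96], -1], [[0, 0, 0], [100, 0, -128], -1]]}}

```text
time: 33.5
position: [0.5037, 0.225, 0.1909]
eef_rot: [1.637, -1.986, 0.563]
ft_force: [1.5, -0.3, -1.4]
width: 0.015
finger_force: 55.0
```

>>> {"api": "send_rows", "payload": {"targets": [[[0, 0, 0], [25, 0, -32], -1], [[0, 0, 0], [50, 0, -64], -1], [[0, 0, 0], [80, 0, -102], -1], [[0, 0, 0], [80, 0, -102], -1], [[0, 0, 0], [80, 0, -102], -1], [[0, 0, 0], [80, 0, -102], -1], [[0, 0, 0], [80, 0, -102], -1], [[0, 0, 0], [80, 0, -102], -1], [[0, 0, 0], [80, 0, -102], -1], [[0, 0, 0], [80, 0, -102], -1]]}}

```text
time: 34.5
position: [0.5037, 0.2246, 0.3181]
eef_rot: [1.636, -1.985, 0.563]
ft_force: [-0.9, 0.1, -1.6]
width: 0.0145
finger_force: 55.0
```

```bash
cat > hg.py <<'E'
from h import *
C0=np.array([.560,-.425,0]); b=np.radians(-41.2); f=np.array([np.cos(b),np.sin(b),0]); up=np.array([0,0,1.]); yc=np.cross(up,f)
def Rh(t=52,roll=0): t=np.radians(t); return mk(yc,-np.cos(t)*up+np.sin(t)*f)
TE=-.0227*f-.1015*up   # eye -> TCP, scoop upright
def tcp(ef,ez,ey=0): return C0+ef*f+ey*yc+ez*up+TE
E
python3 - <<'E'
from hg import *
s=bot.sense(); R0=R.from_rotvec(s['eef_rot']); print(s['time'],s['position'],s['width'],s['finger_force'],s['ft_force'],s['joint_pos'].round(2)); 
rv,tr=rel(tcp(-.16,.40),Rh()); print(rv,np.linalg.norm(rv),tr, tcp(-.16,.40))
# via: first translate/rotate 45%
Rm=R0*R.from_rotvec(rv*.5,degrees=True); M=np.array([.42,.03,.33])
print('mid',rel(M,Rm)); print('mid->st',(Rm.inv()*Rh()).as_rotvec(degrees=True),Rm.inv().apply(tcp(-.16,.40)-M)*1000)
print('mid axes z,x', Rm.as_matrix()[:,2].round(2),Rm.as_matrix()[:,0].round(2))
E
```

```text
34.5 [0.50371066 0.22462104 0.31811357] 0.014514114470076507 54.98452842235565 [-0.91695814  0.08979297 -1.56604757] [-0.29  0.83 -0.89  1.32  0.76  1.94  1.76]
[ 15.67 -52.25 127.54] 138.7157633436085 [409.6 -21.3 344.8] [ 0.4225338  -0.30465744  0.2985    ]
mid (array([  7.83, -26.12,  63.77]), array([170.5,  45. , 118.1]))
mid->st [  7.83270929 -26.124856    63.77231578] [ 126.17122958 -268.68889333  157.73829205]
mid axes z,x [ 0.26 -0.39 -0.88] [-0.92 -0.37 -0.11]
```

>>> {"api": "send_rows", "payload": {"targets": [[[0.9, -2.9, 7.1], [19, 5, 13], -1], [[1.7, -5.8, 14.2], [38, 10, 26], -1], [[2.6, -8.7, 21.3], [57, 15, 39], -1], [[3.5, -11.6, 28.3], [76, 20, 52], -1], [[4.3, -14.5, 35.4], [95, 25, 66], -1], [[5.2, -17.4, 42.5], [114, 30, 79], -1], [[6.1, -20.3, 49.6], [133, 35, 92], -1], [[7, -23.2, 56.7], [152, 40, 105], -1], [[7.8, -26.1, 63.8], [170, 45, 118], -1], [[7.8, -26.1, 63.8], [170, 45, 118], -1]]}}

```text
time: 35.5
position: [0.4168, 0.0266, 0.3305]
eef_rot: [-0.506, 2.829, -0.658]
ft_force: [-0.6, 0.7, -1.1]
width: 0.0149
finger_force: 55.0
```

>>> {"api": "send_rows", "payload": {"targets": [[[0.9, -2.9, 7.1], [14, -30, 17], -1], [[1.7, -5.8, 14.2], [28, -60, 35], -1], [[2.6, -8.7, 21.3], [42, -90, 52], -1], [[3.5, -11.6, 28.3], [56, -120, 70], -1], [[4.3, -14.5, 35.4], [70, -150, 88], -1], [[5.2, -17.4, 42.5], [84, -180, 105], -1], [[6.1, -20.3, 49.6], [98, -210, 123], -1], [[7, -23.2, 56.7], [112, -240, 140], -1], [[7.8, -26.1, 63.8], [126, -268, 158], -1], [[7.8, -26.1, 63.8], [126, -268, 158], -1]]}}

```text
time: 36.5
position: [0.4347, -0.2835, 0.3081]
eef_rot: [0.602, 2.313, -0.452]
ft_force: [0.4, 19.5, 18.1]
width: 0.0146
finger_force: 55.0
```

>>> {"api": "send_rows", "payload": {"targets": [[[0, 0, 0], [0, 0, 0], -1], [[0, 0, 0], [0, 0, 0], -1], [[0, 0, 0], [0, 0, 0], -1], [[0, 0, 0], [0, 0, 0], -1], [[0, 0, 0], [0, 0, 0], -1], [[0, 0, 0], [0, 0, 0], -1], [[0, 0, 0], [0, 0, 0], -1], [[0, 0, 0], [0, 0, 0], -1], [[0, 0, 0], [0, 0, 0], -1], [[0, 0, 0], [0, 0, 0], -1]]}}

```text
time: 37.5
position: [0.4317, -0.284, 0.3061]
eef_rot: [0.605, 2.32, -0.457]
ft_force: [-0.6, 0.6, -1.4]
width: 0.0148
finger_force: 55.0
```

```bash
python3 - <<'E'
from hg import *
s=bot.sense(); print(s['time'],s['position'],s['width'],s['ft_force'],s['joint_pos'].round(2)); print(rel(tcp(-.16,.40),Rh()),rel(tcp(-.16,.24),Rh()))
E=C0-.16*f+.40*up
for n in ('top','side','wrist'):
    c=cam(n); cv2.imwrite(f'j_{n}.png',c['img']); print(n,'eye',proj(c,E),'cup',proj(c,E-.154*up),'tip',proj(c,C0+.027*f+.245*up),'seat',proj(c,C0+.047*f+.225*up))
E
```

```text
37.5 [ 0.43168836 -0.28397071  0.30610205] 0.014793536480889246 [-0.5839954   0.60158903 -1.41519292] [ 1.33  0.32 -1.24  2.47  1.88  0.69 -0.4 ]
(array([ 0.33, -6.62, 12.14]), array([  5.2, -20.9,  10.3])) (array([ 0.33, -6.62, 12.14]), array([116.4,   3.8, 122.6]))
top eye (np.float64(422.57409175401386), np.float64(195.23945595638878)) cup (np.float64(409.71632236302827), np.float64(208.57368015139647)) tip (np.float64(450.9478062572403), np.float64(155.65429591100497)) seat (np.float64(453.1754205908177), np.float64(152.44825902570796))
side eye (np.float64(297.1072519525679), np.float64(229.74188885589402)) cup (np.float64(299.571103137431), np.float64(258.6149210888447)) tip (np.float64(343.222790071338), np.float64(298.60967938735286)) seat (np.float64(347.9611006953639), np.float64(306.2775068413371))
wrist eye (np.float64(242.0802253587509), np.float64(459.79152529310096)) cup (np.float64(300.14969725000594), np.float64(195.54112628966942)) tip (np.float64(288.2452499007439), np.float64(267.63744125720046)) seat (np.float64(290.5698283528921), np.float64(257.689961255057))
```

```bash
python3 - <<'E'
from hg import *
print(rel(tcp(-.105,.36),Rh()),tcp(-.105,.36)); print(rel(tcp(-.105,.24),Rh()))
s=bot.sense(); R0=R.from_rotvec(s['eef_rot']); m=R0.as_matrix(); print(m.round(2).tolist())
# eye in tool frame, current eye and lean
ET=Rh().inv().apply(-TE); Ex=s['position']+R0.apply(ET); print('eye now',Ex,'cup coords: f,y',(Ex-C0)@f,(Ex-C0)@yc)
E
```

```text
(array([ 0.33, -6.63, 12.13]), array([ -4.9, -22.5,  77.5])) [ 0.46391662 -0.34088536  0.2585    ]
(array([ 0.33, -6.63, 12.13]), array([ 78.5,  -4.1, 161.8]))
[[-0.66, 0.54, 0.53], [0.29, 0.83, -0.47], [-0.69, -0.15, -0.7]]
eye now [ 0.46955936 -0.29062907  0.40267858] cup coords: f,y -0.1565575966703559 0.041530396487761315
```

>>> {"api": "send_rows", "payload": {"targets": [[[0, -1, 2], [-1, -4, 13], -1], [[0, -2, 4], [-2, -8, 26], -1], [[0, -3, 6], [-3, -12, 39], -1], [[0.1, -4.4, 8], [-4, -16, 52], -1], [[0.2, -5.5, 10], [-5, -20, 65], -1], [[0.3, -6.6, 12.1], [-5, -22.5, 77], -1], [[0.3, -6.6, 12.1], [-5, -22.5, 77], -1], [[0.3, -6.6, 12.1], [-5, -22.5, 77], -1], [[0.3, -6.6, 12.1], [-5, -22.5, 77], -1], [[0.3, -6.6, 12.1], [-5, -22.5, 77], -1]]}}

```text
time: 38.65
position: [0.474, -0.3467, 0.2656]
eef_rot: [0.799, 2.129, -0.387]
ft_force: [0.5, 0.4, -1.4]
width: 0.0146
finger_force: 55.0
```

```bash
cat >> hg.py <<'E'
def stat():
    s=bot.sense(); R0=R.from_rotvec(s['eef_rot']); Ex=s['position']+R0.apply(Rh().inv().apply(-TE))
    xs=R0.apply(Rh().inv().apply(up)); print(s['time'],s['position'].round(4),'F',s['ft_force'].round(1),'w',s['width'].round(4),'j',s['joint_pos'].round(2)); d=Ex-C0; print('eye f,y,z mm',(np.array([d@f,d@yc,d[2]])*1000).round(1),'handle dir f,y,z',np.array([xs@f,xs@yc,xs[2]]).round(3)); return s
E
python3 - <<'E'
from hg import *
stat(); print(rel(tcp(-.105,.36),Rh()),rel(tcp(-.105,.24),Rh()))
E
```

```text
Traceback (most recent call last):
  File "hg.py", line 8, in stat
    xs=R0.apply(Rh().inv().apply(up)); print(s['time'],s['position'].round(4),'F',s['ft_force'].round(1),'w',s['width'].round(4),'j',s['joint_pos'].round(2)); d=Ex-C0; print('eye f,y,z mm',(np.array([d@f,d@yc,d[2]])*1000).round(1),'handle dir f,y,z',np.array([xs@f,xs@yc,xs[2]]).round(3)); return s
                                                                                                             ^^^^^^^^^^^^^^^^
AttributeError: 'float' object has no attribute 'round'
```

```bash
sed -i "s/s\['width'\].round(4)/round(float(s['width']),4)/" hg.py
python3 - <<'E'
from hg import *
stat(); print(rel(tcp(-.105,.36),Rh()),rel(tcp(-.110,.24),Rh()))
E
```

```text
38.65 [ 0.474  -0.3467  0.2656] F [ 0.5  0.4 -1.4] w 0.0146 j [ 1.29  0.66 -1.25  2.47  2.16  1.05 -0.68]
eye f,y,z mm [-92.5   2.5 366.8] handle dir f,y,z [0.011 0.002 1.   ]
(array([-0.09, -0.62,  0.1 ]), array([12.7, -2.2, -4.5])) (array([-0.09, -0.62,  0.1 ]), array([109.5,  -1.9,  66.5]))
```

>>> {"api": "send_rows", "payload": {"targets": [[[0, -0.3, 0], [7, -1, -3], -1], [[-0.1, -0.6, 0.1], [16, -2, -8], -1], [[-0.1, -0.6, 0.1], [20, -2, -9], -1], [[-0.1, -0.6, 0.1], [24, -2, -6], -1], [[-0.1, -0.6, 0.1], [28, -2, -3], -1], [[-0.1, -0.6, 0.1], [32, -2, 0], -1], [[-0.1, -0.6, 0.1], [36, -2, 3], -1], [[-0.1, -0.6, 0.1], [36, -2, 3], -1], [[-0.1, -0.6, 0.1], [36, -2, 3], -1], [[-0.1, -0.6, 0.1], [36, -2, 3], -1]]}}

```text
time: 39.65
position: [0.4785, -0.3478, 0.245]
eef_rot: [0.808, 2.14, -0.384]
ft_force: [0.4, -0.3, -1.4]
width: 0.0145
finger_force: 55.0
```

```bash
python3 - <<'E'
from hg import *
stat(); print(rel(tcp(-.110,.24),Rh()))
E
```

```text
39.65 [ 0.4785 -0.3478  0.245 ] F [ 0.4 -0.3 -1.4] w 0.0145 j [ 1.26  0.73 -1.25  2.47  2.17  1.11 -0.68]
eye f,y,z mm [-87.    4.4 345.9] handle dir f,y,z [0.025 0.001 1.   ]
(array([-0.21, -1.41, -0.06]), array([95.3, -4.3, 51.7]))
```

```bash
cat >> hg.py <<'E'
ETt=Rh().inv().apply(-TE)
def pose(ef,ez,lean,ey=0):
    Rr=Rh(52-lean); Et=C0+f*ef/1000+yc*ey/1000+up*ez/1000; return Et-Rr.apply(ETt),Rr
def clr(ef,ez,lean):  # roof front edge clearance from body upper face (mm), and prong/ring info
    p,Rr=pose(ef,ez,lean); m=Rr.as_matrix(); edge=C0-.081*f+.295*up; d=Rr.inv().apply(edge-p)*1000; return d.round(1) # body: z<-75, x>-37.5
E
python3 - <<'E'
from hg import *
for a in [(-120,345,22),(-115,240,22),(-60,240,20),(0,240,15),(27,240,12),(45,236,8),(45,212,4)]: print(a,pose(*a)[0].round(3),rel(*pose(*a)),'edge in tool',clr(*a))
E
```

```text
(-120, 345, 22) [ 0.425 -0.307  0.259] (array([-0.2 , 20.59, -0.1 ]), array([ 31.4,  -4.6, -60.8])) edge in tool [-102.7   -0.    18.2]
(-115, 240, 22) [ 0.429 -0.31   0.154] (array([-0.2 , 20.59, -0.1 ]), array([109.3,  -4.5,   9.7])) edge in tool [-150.9   -0.   -75.2]
(-60, 240, 20) [ 0.473 -0.349  0.152] (array([-0.2 , 18.59, -0.1 ]), array([74. , -4.2, 55.8])) edge in tool [-105.3   -0.  -102.4]
(0, 240, 15) [ 0.524 -0.393  0.148] (array([-0.2 , 13.59, -0.09]), array([ 34.5,  -4. , 111.1])) edge in tool [ -62.4    0.  -137.3]
(27, 240, 12) [ 0.548 -0.414  0.145] (array([-0.2 , 10.59, -0.08]), array([ 16.1,  -3.9, 137.3])) edge in tool [ -46.6   -0.  -156.2]
(45, 236, 8) [ 0.566 -0.431  0.139] (array([-0.21,  6.59, -0.07]), array([  5.7,  -3.8, 160.7])) edge in tool [ -44.3   -0.  -174.6]
(45, 212, 4) [ 0.571 -0.435  0.112] (array([-0.21,  2.59, -0.07]), array([ 21.6,  -3.7, 182.7])) edge in tool [ -71.3   -0.  -193.8]
```

>>> {"api": "send_rows", "payload": {"targets": [[[0, 2, 0], [4, -1, -10], -1], [[0, 5, 0], [9, -1, -20], -1], [[0, 9, 0], [14, -2, -30], -1], [[-0.1, 13, 0], [20, -3, -42], -1], [[-0.1, 17, 0], [26, -4, -52], -1], [[-0.2, 20.6, -0.1], [31, -4.6, -61], -1], [[-0.2, 20.6, -0.1], [31, -4.6, -61], -1], [[-0.2, 20.6, -0.1], [31, -4.6, -61], -1], [[-0.2, 20.6, -0.1], [31, -4.6, -61], -1], [[-0.2, 20.6, -0.1], [31, -4.6, -61], -1]]}}

```text
time: 40.65
position: [0.4249, -0.3069, 0.259]
eef_rot: [0.928, 2.473, -0.249]
ft_force: [0.0, -0.1, -2.3]
width: 0.0147
finger_force: 55.0
```

```bash
python3 - <<'E'
from hg import *
stat(); print(rel(*pose(-115,300,22)),rel(*pose(-115,240,22)))
E
```

```text
40.65 [ 0.4249 -0.3069  0.259 ] F [ 0.  -0.1 -2.3] w 0.0147 j [ 1.39  0.44 -1.2   2.28  1.38  0.61  0.01]
eye f,y,z mm [-120.3   -0.   344.5] handle dir f,y,z [0.375 0.001 0.927]
(array([ 0.  , -0.06,  0.05]), array([17.6,  0.1, 41.3])) (array([ 0.  , -0.06,  0.05]), array([47.6,  0.1, 93.3]))
```

>>> {"api": "send_rows", "payload": {"targets": [[[0, 0, 0], [6, 0, 14], -1], [[0, 0, 0], [12, 0, 28], -1], [[0, 0, 0], [18, 0, 42], -1], [[0, 0, 0], [24, 0, 54], -1], [[0, 0, 0], [32, 0, 66], -1], [[0, 0, 0], [40, 0, 80], -1], [[0, 0, 0], [47.6, 0, 93], -1], [[0, 0, 0], [47.6, 0, 93], -1], [[0, 0, 0], [47.6, 0, 93], -1], [[0, 0, 0], [47.6, 0, 93], -1]]}}

```text
time: 41.65
position: [0.4298, -0.3106, 0.156]
eef_rot: [0.929, 2.471, -0.249]
ft_force: [-0.1, 0.1, -0.7]
width: 0.0148
finger_force: 55.0
```

```bash
python3 - <<'E'
from hg import *
stat(); print(rel(*pose(-60,240,20)))
c=cam('wrist'); im=c['img']; cv2.imwrite('k_w.png',im)
q=lambda F,Y,Z:tuple(np.round(proj(c,C0+f*F/1000+yc*Y/1000+up*Z/1000),1))
print('tip',q(27,0,245),'seat',q(47,0,225),'root',q(69,0,225),'floor front L/R',q(-81,110,12),q(-81,-110,12),'floor back',q(69,110,12),q(69,-110,12),'front lower edge',q(-81,122,0),q(-81,-122,0))
g=im.min(2); print(g[::25,::40])
E
```

```text
41.65 [ 0.4298 -0.3106  0.156 ] F [-0.1  0.1 -0.7] w 0.0148 j [ 1.22  0.7  -1.08  2.39  1.86  0.78 -0.45]
eye f,y,z mm [-1.143e+02  2.000e-01  2.417e+02] handle dir f,y,z [ 0.374 -0.     0.928]
(array([ 0.02, -1.95, -0.  ]), array([-47.8,  -0.3,  31.8]))
tip (np.float64(321.9), np.float64(492.9)) seat (np.float64(321.9), np.float64(463.7)) root (np.float64(321.9), np.float64(465.8)) floor front L/R (np.float64(421.8), np.float64(201.0)) (np.float64(221.2), np.float64(201.3)) floor back (np.float64(397.6), np.float64(273.9)) (np.float64(245.5), np.float64(274.2)) front lower edge (np.float64(430.1), np.float64(193.4)) (np.float64(212.9), np.float64(193.7))
[[103 104 101 200 245  35  28  19  27  23  26  26  29  25  27  33]
 [100 108 112 242 139  38  29  26  24  29  27  22  26  25  27  39]
 [114 116 169 242  37  37  26  19  25  19  24  26  24  26  30  44]
 [162  89 244  40  39  32  23  23  21  17  26  26  24  32  44  46]
 [151 243  36  43  39  27  23  21  22  21  25  46  28  37  44  61]
 [245  34  43  40  33 103  30  29  29  28  29  27  33  43 148  60]
 [ 31  36  39  37 123  84  44  42  44  46  44  37  36 184 233 144]
 [ 32  29  35  33 109  48  58  58 136  62  60  50  37 167 176 153]
 [ 25  33  25  55  52  60 224 185 141 221 239  56  43  46  53 205]
 [ 34  31  32  34  56  52 164 167 136 168 170 159  39  39  47 212]
 [ 32  28  29  32  42 156 161 162 183 165 167 142  40  29  44 215]
 [ 29  32  32  31  38 124 102 140 184 125  59 108  60  35  38  60]
 [ 35 118  68  31  36 102  48  55 185  56  50 100  55  54  34 122]
 [119 101  99  33  35  44  44  49 187  47  42  38  45  48 100 102]
 [100  91  93  93  93  55  57  63  94  49  55  88  91  92  90  90]
 [ 83  99 100 187 157  56  56  63 190  53  54  50 146  84 101 101]]
```

```bash
python3 - <<'E'
from hg import *
im=cv2.imread('k_w.png'); g=im.min(2); np.set_printoptions(linewidth=250)
for u in (235,255,275,370,390,410): print(u,g[182:214,u])
for v in (196,199,203,206): print(v,g[v,198:236],g[v,412:446])
c=cam('wrist'); q=lambda F,Y,Z:tuple(np.round(proj(c,C0+f*F/1000+yc*Y/1000+up*Z/1000),1))
print(q(-81,122,5),q(-81,-122,5),q(-81,122,12),q(-81,-122,12),q(-81,122,30),q(-81,110,30),q(-81,110,12))
E
```

```text
235 [ 60  59  59  60  62  64  66  68  67  67  70  92 127 148 154 157 165 190 223 242 247 246 242 235 229 229 229 231 231 231 231 231]
255 [ 71  77  80  75  70  67  68  69  68  69  71  95 129 148 154 160 169 194 226 243 248 248 248 248 249 249 249 246 238 231 229 229]
275 [ 64  64  65  66  65  66  66  67  67  66  75 108 140 149 151 152 156 168 184 194 211 235 248 249 248 247 247 247 247 248 248 248]
370 [ 66  65  67  69  69  71  71  71  72  72  83 120 153 159 160 160 166 193 222 232 235 236 242 250 251 251 251 251 251 251 251 251]
390 [ 66  66  66  67  67  68  70  71  70  69  81 121 154 160 163 164 170 195 223 233 238 245 250 251 251 251 251 251 251 248 233 204]
410 [ 62  62  63  64  67  67  66  66  68  66  79 123 157 164 165 166 176 209 240 250 251 250 243 222 200 193 194 195 194 195 195 195]
196 [ 52  53  53  54  54  55  56  55  55  57  57  55  55  54  56  82 122 146 151 150 148 149 149 149 151 151 151 151 151 152 150 151 153 154 154 153 154 154] [162 162 164 164 163 164 164 165 163 164 164 161 160 161 161 162 160 161 163 156 127  84  59  59  59  62  64  66  67  66  66  65  63  60]

[... 460 characters left out ...]
44 242 236 223 209 200 196 194 194 188 167 146 147 154 158 158 158 158 158 159 157 141 103  67  56  56  55  57  56  54  54  53  53]
206 [ 52  51  52  51  52  54  53  54  54  53  52  70 112 145 157 157 157 157 158 157 158 156 149 135 135 176 213 227 228 228 228 228 228 228 228 228 228 229] [194 195 195 196 196 195 195 194 193 187 165 133 121 132 147 155 158 158 157 157 158 159 157 140 105  68  57  56  56  55  55  56  54  54]
(np.float64(431.4), np.float64(196.3)) (np.float64(212.0), np.float64(196.6)) (np.float64(433.0), np.float64(200.8)) (np.float64(210.4), np.float64(201.1)) (np.float64(437.2), np.float64(212.9)) (np.float64(425.9), np.float64(212.9)) (np.float64(422.0), np.float64(200.8))
```

```bash
python3 - <<'E'
from hg import *
stat()
for a in [(-100,243,22),(-80,243,21),(-60,243,20),(-40,243,18),(-20,243,16),(0,243,13),(12,243,10),(18,243,8)]: print(a,*[x.tolist() for x in rel(*pose(*a,1.5))],clr(*a)[0])
P0,Q0=pose(18,243,8,1.5)
print('then')
for a in [(27,243,7),(33,240,6),(38,235,5),(43,230,4),(47,225,3),(48,220,2),(48,215,1),(48,212,0),(48,210,0)]:
    p,q=pose(*a,1.5); print(a,(Q0.inv()*q).as_rotvec(degrees=True).round(1).tolist(),(Q0.inv().apply(p-P0)*1000).round(1).tolist(),clr(*a)[0])
E
```

```text
41.75 [ 0.4297 -0.3109  0.1563] F [-0.2 -0.5 -1.6] w 0.0151 j [ 1.22  0.7  -1.08  2.39  1.86  0.78 -0.45]
eye f,y,z mm [-114.3    0.   242. ] handle dir f,y,z [0.373 0.    0.928]
(-100, 243, 22) [-0.01, 0.08, -0.01] [-12.8, 1.5, 6.1] -136.4
(-80, 243, 21) [-0.01, -0.92, -0.01] [-30.9, 1.5, 17.8] -119.9
(-60, 243, 20) [-0.01, -1.92, -0.01] [-49.0, 1.5, 29.4] -103.7
(-40, 243, 18) [-0.01, -3.92, -0.01] [-68.1, 1.5, 42.6] -89.0
(-20, 243, 16) [-0.01, -5.92, -0.01] [-87.2, 1.5, 55.8] -75.2
(0, 243, 13) [-0.01, -8.92, -0.01] [-107.5, 1.5, 70.4] -63.7
(12, 243, 10) [-0.01, -11.92, -0.01] [-121.0, 1.5, 80.8] -59.6
(18, 243, 8) [-0.01, -13.92, -0.01] [-128.5, 1.5, 86.7] -58.9
then
(27, 243, 7) [-0.0, -1.0, 0.0] [-7.3, 0.0, 7.9] -54.4
(33, 240, 6) [0.0, -2.0, 0.0] [-10.3, 0.0, 15.8] -54.3
(38, 235, 5) [0.0, -3.0, 0.0] [-11.3, 0.0, 24.5] -56.7
(43, 230, 4) [0.0, -4.0, 0.0] [-12.3, 0.0, 33.2] -59.3
(47, 225, 3) [0.0, -5.0, 0.0] [-12.6, -0.0, 41.1] -62.8
(48, 220, 2) [0.0, -6.0, 0.0] [-10.8, 0.0, 47.0] -68.5
(48, 215, 1) [0.0, -7.0, 0.0] [-8.3, 0.0, 52.1] -74.9
(48, 212, 0) [0.0, -8.0, 0.0] [-7.2, -0.0, 55.8] -79.9
(48, 210, 0) [0.0, -8.0, 0.0] [-5.8, -0.0, 57.2] -81.5
```

>>> {"api": "send_rows", "payload": {"targets": [[[0, 0, 0], [-12.8, 1.5, 6], -1], [[0, -0.9, 0], [-31, 1.5, 18], -1], [[0, -1.9, 0], [-49, 1.5, 29.4], -1], [[0, -3.9, 0], [-68, 1.5, 42.6], -1], [[0, -5.9, 0], [-87, 1.5, 55.8], -1], [[0, -8.9, 0], [-107.5, 1.5, 70.4], -1], [[0, -11.9, 0], [-121, 1.5, 80.8], -1], [[0, -11.9, 0], [-121, 1.5, 80.8], -1], [[0, -11.9, 0], [-121, 1.5, 80.8], -1], [[0, -11.9, 0], [-121, 1.5, 80.8], -1]]}}

```text
time: 42.75
position: [0.5393, -0.4048, 0.1466]
eef_rot: [0.857, 2.282, -0.328]
ft_force: [-0.0, -0.4, -0.7]
width: 0.0146
finger_force: 55.0
```

```bash
python3 - <<'E'
from hg import *
stat()
for a in [(20,243,8),(27,243,7),(33,240,6),(38,235,5),(43,230,4),(46,225,3),(47,221,2)]: print(a,*[x.tolist() for x in rel(*pose(*a,1.5))],clr(*a)[0])
c=cam('wrist'); cv2.imwrite('l_w.png',c['img']); cv2.imwrite('l_s.png',cam('side')['img'])
q=lambda F,Y,Z:tuple(np.round(proj(c,C0+f*F/1000+yc*Y/1000+up*Z/1000),1))
print('tip',q(27,1.5,245),'seat',q(47,1.5,225),'eye',q(12,1.5,243),'ring low',q(9,1.5,221))
np.set_printoptions(linewidth=250); g=c['img'].min(2)
E
```

```text
42.75 [ 0.5393 -0.4048  0.1466] F [-0.  -0.4 -0.7] w 0.0146 j [ 1.19  0.89 -1.02  2.21  2.17  0.91 -0.49]
eye f,y,z mm [ 11.3   1.6 242.6] handle dir f,y,z [0.176 0.    0.984]
(20, 243, 8) [0.0, -2.12, 0.02] [-8.5, -0.0, 8.9] -57.4
(27, 243, 7) [0.0, -3.12, 0.02] [-14.6, -0.1, 15.2] -54.4
(33, 240, 6) [0.0, -4.12, 0.02] [-17.9, -0.1, 23.0] -54.3
(38, 235, 5) [0.0, -5.12, 0.02] [-19.2, -0.1, 31.7] -56.7
(43, 230, 4) [0.0, -6.12, 0.02] [-20.5, -0.1, 40.3] -59.3
(46, 225, 3) [0.0, -7.12, 0.02] [-20.4, -0.1, 47.6] -63.5
(47, 221, 2) [0.0, -8.12, 0.02] [-19.5, -0.1, 52.7] -68.4
tip (np.float64(322.4), np.float64(477.5)) seat (np.float64(322.3), np.float64(429.4)) eye (np.float64(322.4), np.float64(478.7)) ring low (np.float64(322.4), np.float64(426.1))
```

```bash
python3 - <<'E'
from hg import *
np.set_printoptions(linewidth=250)
c=cam('wrist'); im=cv2.imread('k_w.png'); g=im.min(2)
print(g[140:260:2,322]); print([ (v,int(g[v,280]),g[v,285:362:4].tolist()) for v in (165,180,195)])
# scoop point (xs from grip, zs from mid) -> pixel, fixed in tool frame so any wrist picture
s=bot.sense(); R0=R.from_rotvec(s['eef_rot']); B=Rh().inv()
def sp(x,z): return np.round(proj(c,s['position']+R0.apply(ETt+B.apply((x-112)/1000*up-(z+2)/1000*f))),1)
for x,z in [(-64,16),(-64,-6),(-20,16),(-20,6),(0,6)]: print(x,z,sp(x,z))
E
```

```text
[ 39  40  40  43  43  45  46  48  64 136 145 136 135 144 160 160 146 136 136 141 142 140 142 142 143 145 143 141 141 142 140 141 142 143 143 142 143 143 138 148 126 124 129 143 145 144 153 166 174 177 176 176 177 182 186 186 186 186 186 186]
[(165, 56, [54, 52, 53, 54, 131, 135, 130, 135, 135, 135, 135, 136, 141, 137, 139, 108, 54, 54, 54, 54]), (180, 61, [61, 82, 163, 119, 121, 129, 132, 138, 144, 142, 143, 144, 134, 131, 129, 121, 138, 169, 63, 64]), (195, 150, [151, 152, 121, 108, 128, 141, 141, 141, 141, 141, 141, 141, 141, 142, 141, 110, 107, 141, 154, 157])]
-64 16 [322. 157.]
-64 -6 [321.9 172.6]
-20 16 [322.1 219.7]
-20 6 [322.1 224.8]
0 6 [322.1 255.6]
```

>>> {"api": "send_rows", "payload": {"targets": [[[0, -1, 0], [-4, 0, 4], -1], [[0, -2, 0], [-8.5, 0, 9], -1], [[0, -3, 0], [-14.6, 0, 15], -1], [[0, -4, 0], [-18, 0, 23], -1], [[0, -4.6, 0], [-18.5, 0, 27], -1], [[0, -5.1, 0], [-19.2, 0, 31.7], -1], [[0, -5.6, 0], [-20, 0, 36], -1], [[0, -6.1, 0], [-20.5, 0, 40.3], -1], [[0, -6.1, 0], [-20.5, 0, 40.3], -1], [[0, -6.1, 0], [-20.5, 0, 40.3], -1]]}}

```text
time: 43.9
position: [0.5712, -0.4328, 0.1294]
eef_rot: [0.821, 2.183, -0.365]
ft_force: [-0.9, -0.0, -0.6]
width: 0.0147
finger_force: 55.0
```

```bash
python3 - <<'E'
from hg import *
stat()
for a in [(46,225,3),(48,220,2),(48,215,1),(48,212,0),(48,210,0),(48,208,0)]: print(a,*[x.tolist() for x in rel(*pose(*a,1.5))],clr(*a)[0])
E
```

```text
43.9 [ 0.5712 -0.4328  0.1294] F [-0.9 -0.  -0.6] w 0.0147 j [ 1.17  1.   -1.    2.18  2.36  1.03 -0.56]
eye f,y,z mm [ 43.3   1.5 229.1] handle dir f,y,z [ 0.07  -0.     0.998]
(46, 225, 3) [0.0, -1.03, -0.0] [0.4, -0.0, 6.4] -63.5
(48, 220, 2) [0.0, -2.03, -0.0] [2.0, -0.0, 12.9] -68.5
(48, 215, 1) [0.0, -3.03, -0.0] [4.9, -0.0, 17.8] -74.9
(48, 212, 0) [0.0, -4.03, -0.0] [6.2, -0.0, 21.4] -79.9
(48, 210, 0) [0.0, -4.03, -0.0] [7.7, -0.0, 22.7] -81.5
(48, 208, 0) [0.0, -4.03, -0.0] [9.2, -0.0, 24.1] -83.1
```

>>> {"api": "send_rows", "payload": {"targets": [[[0, -1, 0], [0.4, 0, 6.4], -1], [[0, -2, 0], [2, 0, 12.9], -1], [[0, -3, 0], [4.9, 0, 17.8], -1], [[0, -4, 0], [6.2, 0, 21.4], -1], [[0, -4, 0], [7, 0, 22], -1], [[0, -4, 0], [7.7, 0, 22.7], -1], [[0, -4, 0], [7.7, 0, 22.7], -1], [[0, -4, 0], [7.7, 0, 22.7], -1], [[0, -4, 0], [7.7, 0, 22.7], -1], [[0, -4, 0], [7.7, 0, 22.7], -1]]}}

```text
time: 44.9
position: [0.5801, -0.4407, 0.109]
eef_rot: [0.796, 2.118, -0.389]
ft_force: [0.3, -0.2, -1.6]
width: 0.0146
finger_force: 55.0
```

```bash
python3 - <<'E'
from hg import *
stat()
for a in [(48,207,0),(48,205,0)]: print(a,*[x.tolist() for x in rel(*pose(*a,1.5))],clr(*a)[0])
E
```

```text
44.9 [ 0.5801 -0.4407  0.109 ] F [ 0.3 -0.2 -1.6] w 0.0146 j [ 1.16  1.09 -0.98  2.2   2.51  1.14 -0.62]
eye f,y,z mm [ 48.2   1.4 210.5] handle dir f,y,z [-0.  0.  1.]
(48, 207, 0) [-0.01, 0.01, 0.0] [2.9, 0.1, 2.0] -83.9
(48, 205, 0) [-0.01, 0.01, 0.0] [4.5, 0.1, 3.3] -85.5
```

>>> {"api": "send_rows", "payload": {"targets": [[[0, 0, 0], [1, 0, 0.7], -1], [[0, 0, 0], [2, 0, 1.4], -1], [[0, 0, 0], [3, 0, 2.1], -1], [[0, 0, 0], [3.7, 0, 2.7], -1], [[0, 0, 0], [4.5, 0, 3.3], -1], [[0, 0, 0], [4.5, 0, 3.3], -1], [[0, 0, 0], [4.5, 0, 3.3], -1], [[0, 0, 0], [4.5, 0, 3.3], -1], [[0, 0, 0], [4.5, 0, 3.3], -1], [[0, 0, 0], [4.5, 0, 3.3], -1]]}}

```text
time: 45.9
position: [0.5828, -0.442, 0.1077]
eef_rot: [0.792, 2.109, -0.392]
ft_force: [-0.5, -0.3, 10.1]
width: 0.015
finger_force: 55.0
```

```bash
python3 - <<'E'
from hg import *
stat(); print(bot.sense()['ft_torque'])
E
```

```text
45.9 [ 0.5828 -0.442   0.1077] F [-0.5 -0.3 10.1] w 0.015 j [ 1.16  1.1  -0.98  2.19  2.52  1.15 -0.62]
eye f,y,z mm [ 50.    2.2 209.5] handle dir f,y,z [-0.01 -0.    1.  ]
[-0.82239358 -1.10489275 -0.06173751]
```

>>> {"api": "send_rows", "payload": {"targets": [[[0, 0, 0], [-1.5, 0, -1.1], -1], [[0, 0, 0], [-2.8, 0, -2.1], -1], [[0, 0, 0], [-2.8, 0, -2.1], -1], [[0, 0, 0], [-2.8, 0, -2.1], -1], [[0, 0, 0], [-2.8, 0, -2.1], -0.6], [[0, 0, 0], [-2.8, 0, -2.1], -0.5], [[0, 0, 0], [-2.8, 0, -2.1], -0.3], [[0, 0, 0], [-2.8, 0, -2.1], -0.1], [[0, 0, 0], [-2.8, 0, -2.1], 0], [[0, 0, 0], [-2.8, 0, -2.1], 0]], "force": 20}}

```text
time: 46.9
position: [0.5798, -0.4405, 0.1064]
eef_rot: [0.796, 2.119, -0.388]
ft_force: [0.1, -0.8, -0.5]
width: 0.0466
finger_force: 0.0
```

>>> {"api": "send_rows", "payload": {"targets": [[[0, 0, 0], [0, 0, 0], 0], [[0, 0, 0], [0, 0, 0], 0], [[0, 0, 0], [0, 0, -3], 0], [[0, 0, 0], [0, 0, -8], 0], [[0, 0, 0], [0, 0, -15], 0], [[0, 0, 0], [0, 0, -25], 0], [[0, 0, 0], [0, 0, -35], 0], [[0, 0, 0], [0, 0, -45], 0], [[0, 0, 0], [0, 0, -55], 0], [[0, 0, 0], [0, 0, -60], 0]]}}

```text
time: 47.9
position: [0.5439, -0.4087, 0.1444]
eef_rot: [0.795, 2.118, -0.388]
ft_force: [-0.4, 0.0, -1.7]
width: 0.0467
finger_force: 0.0
```

```bash
python3 - <<'E'
from hg import *
s=stat(); c=cam('wrist'); cv2.imwrite('m_w.png',c['img']); g=c['img'].min(2)
q=lambda F,Y,Z:tuple(np.round(proj(c,C0+f*F/1000+yc*Y/1000+up*Z/1000),1))
print('grip',q(48,1.5,98),'cup rim',q(30,1.5,56),'eye',q(48,1.5,210),'seat',q(47,1.5,225))
np.set_printoptions(linewidth=250)
for Z in (110,130,150,170,190): 
    u,v=q(44,1.5,Z); 
    if 0<v<400: print(Z,u,v,g[int(v),int(u)-26:int(u)+27])
E
```

```text
47.9 [ 0.5439 -0.4087  0.1444] F [-0.4  0.  -1.7] w 0.0467 j [ 1.17  1.01 -1.03  2.32  2.45  1.19 -0.67]
eye f,y,z mm [-1.000e-01  1.700e+00  2.459e+02] handle dir f,y,z [-0.  0.  1.]
grip (np.float64(321.9), np.float64(228.0)) cup rim (np.float64(321.8), np.float64(172.7)) eye (np.float64(322.1), np.float64(382.2)) seat (np.float64(322.1), np.float64(407.8))
110 321.9 240.8 [151 152 151 151 151 152 151 151 151 151 151 151 151 151 152 152 153 150 134 122 126 131 133 135 136 135 135 136 137 137 137 135 135 133 133 130 125 122 137 151 154 153 153 153 153 152 153 152 153 152 152 152 152]
130 321.9 265.8 [152 152 152 153 153 153 152 153 152 152 152 152 153 153 153 153 150 138 124 124 128 132 135 135 135 135 136 138 137 136 136 136 135 135 133 129 125 124 139 151 154 154 154 155 155 155 154 154 154 153 154 153 152]
150 322.0 292.3 [152 151 151 151 152 152 152 152 152 152 152 153 153 153 151 141 126 122 126 131 134 134 135 135 136 137 138 136 135 134 135 136 135 132 129 125 124 139 151 153 154 155 155 154 154 154 154 154 153 152 152 152 152]
170 322.0 320.6 [153 153 154 154 153 153 154 153 152 153 152 153 152 152 142 125 119 124 130 133 135 134 135 135 137 138 137 136 134 134 135 136 135 132 127 123 124 140 153 155 155 155 155 154 155 154 154 155 154 154 155 155 154]
190 322.1 350.8 [90 90 89 90 90 90 90 90 90 90 89 90 91 90 89 90 90 90 90 90 90 90 91 90 90 91 90 90 90 90 90 89 90 89 90 90 89 90 90 90 89 90 89 90 90 90 90 90 90 89 89 89 89]
```

>>> {"api": "send_rows", "payload": {"targets": [[[0, 0, 0], [0, 0, -6], 0], [[0, 0, 0], [0, 0, -12], 0], [[0, 0, 0], [0, 0, -18], 0], [[0, 0, 0], [0, 0, -24], 0], [[0, 0, 0], [0, 0, -30], 0], [[0, 0, 0], [0, 0, -30], 0], [[0, 0, 0], [0, 0, -30], 0], [[0, 0, 0], [0, 0, -30], 0], [[0, 0, 0], [0, 0, -30], 0], [[0, 0, 0], [0, 0, -30], 0]]}}

```text
time: 48.95
position: [0.5266, -0.3939, 0.1618]
eef_rot: [0.797, 2.118, -0.388]
ft_force: [-0.3, 0.6, -0.2]
width: 0.0471
finger_force: 0.0
```

>>> {"api": "send_rows", "payload": {"targets": [[[0, 0, 0], [0, 0, 0], 0], [[0, 0, 0], [0, 0, 0], 0], [[0, 0, 0], [0, 0, 0], 0], [[0, 0, 0], [0, 0, 0], 0], [[0, 0, 0], [0, 0, 0], 0], [[0, 0, 0], [0, 0, 0], 0], [[0, 0, 0], [0, 0, 0], 0], [[0, 0, 0], [0, 0, 0], 0], [[0, 0, 0], [0, 0, 0], 0], [[0, 0, 0], [0, 0, 0], 0]]}}

```text
time: 49.95
position: [0.5266, -0.3938, 0.162]
eef_rot: [0.796, 2.118, -0.388]
ft_force: [-0.4, -0.4, 0.3]
width: 0.0473
finger_force: 0.0
```

```bash
python3 - <<'E'
from hg import *
s=stat()
def handle():
    c=cam('wrist'); g=c['img'].astype(int); out=[]
    for Z in (70,90,110,130,150,170,190):
        u,v=proj(c,C0+f*.044+yc*.0015+up*Z/1000); v=int(v)
        if v>330: continue
        r=c['img'][v,int(u)-30:int(u)+31].min(1).astype(int); bg=np.median(r[:8]); idx=np.where(r<bg-10)[0]
        if len(idx): out.append((Z,round(idx.mean()-30+int(u)-u,1),len(idx)))
    return out
for i in range(3): print(handle()); [cam('top') for _ in range(3)]
# garlic, jar, stack check in the top view vs start
t=cam('top')['img']; a=cv2.imread('pics/a_top.png')
for n,(x0,y0,x1,y1) in dict(garlic=(334,170,358,194),jar=(418,236,442,260),stack=(258,204,302,242)).items(): print(n,np.abs(t[y0:y1,x0:x1].astype(int)-a[y0:y1,x0:x1]).mean().round(1))
E
```

```text
49.95 [ 0.5266 -0.3938  0.162 ] F [-0.4 -0.4  0.3] w 0.0473 j [ 1.18  0.96 -1.05  2.37  2.42  1.21 -0.7 ]
eye f,y,z mm [-23.    1.4 263.5] handle dir f,y,z [0. 0. 1.]
[(70, np.float64(1.9), 31), (90, np.float64(1.4), 18), (110, np.float64(0.8), 19), (130, np.float64(0.8), 19), (150, np.float64(0.2), 20), (170, np.float64(-0.3), 21), (190, np.float64(-1.0), 29)]
[(70, np.float64(1.9), 31), (90, np.float64(1.4), 18), (110, np.float64(0.8), 19), (130, np.float64(0.8), 19), (150, np.float64(0.2), 20), (170, np.float64(-0.3), 21), (190, np.float64(-1.0), 29)]
[(70, np.float64(1.9), 31), (90, np.float64(1.4), 18), (110, np.float64(0.8), 19), (130, np.float64(0.8), 19), (150, np.float64(0.2), 20), (170, np.float64(-0.3), 21), (190, np.float64(-0.9), 28)]
garlic 1.1
jar 40.9
stack 26.9
```

```bash
python3 - <<'E'
from hg import *
t=cam('side')['img']; a=cv2.imread('pics/a_side.png')
J=t[285:330,262:288];A=a[285:330,262:288]; print('side jar diff',np.abs(J.astype(int)-A).mean().round(1)); print(t[300:328:6,266:284:4].min(2).tolist(),a[300:328:6,266:284:4].min(2).tolist())
k=cv2.imread('j_side.png'); print('at j',np.abs(k[285:330,262:288].astype(int)-A).mean().round(1))
c=cam('side'); print(proj(c,(.347,-.415,.05)),proj(c,bot.sense()['position']-.2*Rh().as_matrix()[:,2]))
w=cv2.imread('m_w.png')
E
```

```text
side jar diff 10.0
[[6, 24, 37, 9, 10], [20, 39, 57, 51, 13], [17, 43, 32, 81, 13], [15, 73, 94, 128, 27], [15, 13, 34, 17, 16]] [[19, 25, 32, 15, 18], [21, 35, 50, 46, 17], [16, 45, 32, 80, 16], [17, 74, 91, 129, 24], [17, 11, 35, 15, 22]]
at j 8.5
(np.float64(270.9882680481862), np.float64(312.92419098158365)) (np.float64(289.7619042942105), np.float64(242.8341230157833))
```

The side view matches the start for the jar: same pixels, only the arm's shadow differs. In the top view the arm covers it. Handing in.

```bash
python3 -c "
from station import bot
print(bot.hand_in())"
```

```text
the job is handed in; nothing more can be done
None
```

The job is handed in at about 50 s of the 72 s: the tins are stacked within about 1 mm of centre with sides parallel, the scoop hangs free on the hook about 1° off straight down, and the garlic and spice jar did not move.

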